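Turn a jar of ochre lumps out onto the mulling slab

ROBOT

A 6-joint arm with a two-finger parallel gripper is mounted at the origin on the work surface. World frame = base frame: x ahead of the robot, y to its left, z up, the work surface at z = 0. Lengths are in mm, angles in degrees, forces in N, time in s.
With the tool pointing down it reaches from about 400 to 925 mm from the base axis. Payload 12.5 kg.
Tool frame: the origin (TCP) lies between the finger pads; the fingertips stand 22 mm ahead of it and the grasp point (between the pads) lies 3 mm ahead of it; x points along the fingers, y is the direction in which the jaws open and shut, and the axes are right-handed (so a half turn about x gives the same grasp; the last joint's range is limited). The gripper opens to 95 mm and grips with 3 to 60 N. Pads are 20 mm wide; open, the fingers measure 119 mm over their backs; the gripper's body (75 mm by 180 mm) begins 59 mm behind the grasp point.
Start: joints at [-73.144, 28.126, 89.318, -0, 62.55, -6.05], TCP at [243.295, -575.719, 236.661] pointing down, gripper open.
Joint ranges: [-177.58, 177.58], [-47.91, 125.51], [2.72, 160], [-65.01, 245.01], [3.68, 167.84], [-153.87, 153.87]. Speed limits (degrees/s): [127.2, 127.2, 159.86, 180, 180, 180].

INTERFACE

Orientations are given as [roll, pitch, yaw] about the fixed x, y, z axes, in that order (R = Rz(yaw) Ry(pitch) Rx(roll)).
In Python, from plant import bot, imaging gives the robot as it stands.
- The arm moves only by the shell command python3 -m jog 'ROWS' [FORCE]. ROWS is JSON, a list of rows, each an object of numbers: "tx", "ty", "tz": the shift along the world's x, y, z scaled (see below); "rx", "ry", "rz": the turn, a rotation vector about the world's x, y, z scaled (see below); "grip": the closure, from 0 (fully open) to 1 (shut). In form: [{"tx": .., "ty": .., "tz": .., "rx": .., "ry": .., "rz": .., "grip": ..}, ...]. A call has 1 to 12 rows; each row is the pose to reach, as a shift and turn from the pose measured when the call began, turning the shorter way round; what a row does not reach only later rows make up. The controller multiplies each number of a shift by 1 m and each number of a turn by pi rad. A row lasts 1/10 s, in which the tool goes at most 50 mm and 8.59 degrees, less where a joint would pass 70% of its speed; a pose out of reach is approached as far as the arm can. A call with a number of a shift or a turn outside -1 to 1 is refused whole. A call with a gripper value outside its range is refused whole. The fingers move at their own pace and stop on an object; FORCE is the grip in N (left out, the last holds). Time passes only in rows, so rows that repeat a pose let the fingers close. It gives the time, the measured TCP pose, the force and the opening at its end, in the units of the state.
- bot.get_obs(): the state, without advancing time (a new reading comes with each control period).
- imaging.snapshot(name): name is "scene" or "side" or "wrist"; returns a dict with "color" (400x640x3 uint8, red, green, blue), "K" (3x3 intrinsics, pixels), "pose" (4x4, takes a point from camera to world coordinates). Camera axes: x right, y down, z forward; pixel columns grow to the right and rows downward; lengths in mm; the calibration is good to about 2 mm. The wrist camera is an equidistant fisheye: a pixel r from the principal point sees the ray r / f radians off the axis. A picture is of the moment at which its call begins. There is no depth.
- bot.sign_off(): hands the job in, once; it reports no verdict.
The state is a dict: "time": time; "joints": joint angles; "joint_vel": joint speeds; "effort": joint torques, N m; "position": TCP position; "tcp_rot": TCP orientation; "contact_force": force on the tool from outside, world axes, zero at the start; "torque": the same for the moment, N m; "opening": finger opening in mm.
Only numpy, scipy, OpenCV 4.12 (cv2) and the standard library are available. Lean on these libraries where they do the work, as an engineer would, in place of code of your own. Each camera call takes 0.05 s, during which the arm holds its last target.

TASK

Take the stoneware jar of ochre lumps from its sloping rest and turn it upside down onto the glass mulling slab, rim on the slab and all five lumps under it, then lift it straight up, a good 10 cm, so that they stay on the slab in one close heap ready for crushing. Set the emptied jar down mouth down, wholly on the cork mat. Do not drop the jar, and leave the other things on the table where they are.

Things in the scene. Friction and masses are not known exactly. Their poses are not given: they have to be found in the camera images.
- jar: the jar: white stoneware, brown-edged mouth, open, straight walls, no neck or handle. Oblong with cut corners: 68 mm across its two broad flat sides (own x, the way to grip it), 88 mm the other way (y), 115 mm tall; walls 4, floor 6; corners cut by 14. Mass 0.24 to 0.38 kg. Origin: centre of its underside; z runs to the mouth. It starts reclining in the rest
- jar_mouth (a point): centre of the jar's mouth, level with the rim: 115 mm along the jar's z from its underside
- rest: fixed wooden jar rest, a low sloping bed on a board 84 x 140 mm; origin: underside, middle. The jar lies in it on an 88 mm-apart narrow side (jar's -y down), mouth to the rest's -y and raised 10 degrees, broad sides upright and free for fingers; the jar's axis is 64 mm above the table at its underside, 84 mm at the mouth. A stop, 10 mm thick, behind the jar's underside ends 20 mm below the axis; beside the jar the rest stays 36 mm below it
- slab: the mulling slab: thick frosted greenish glass plate, 220 x 220 mm, fixed on the table; origin: underside, middle; its upper face is 15 mm above the table and level
- mat: square cork mat for emptied jars, 180 x 180 x 6 mm, fixed on the table; origin: underside, middle. It and the slab lie side by side, either way round, to the robot's right of the rest
- lump1: one of five like rough lumps of reddish raw ochre, loose in the jar: about 36 x 30 x 25 mm, 28 g; origin: its middle. They begin to slide out when the jar's lower wall slopes some 30 to 42 degrees down to the mouth; tipped out fast they skid and tumble several centimetres, tipped slowly they stay by the rim
- lump2: another of the five ochre lumps, about 36 x 30 x 25 mm, 28 g; origin: its middle
- lump3: another of the five ochre lumps, about 36 x 30 x 25 mm, 28 g; origin: its middle
- lump4: another of the five ochre lumps, about 36 x 30 x 25 mm, 28 g; origin: its middle
- lump5: another of the five ochre lumps, about 36 x 30 x 25 mm, 28 g; origin: its middle
- muller: bystander: glass muller, 72 mm foot, 105 mm tall, origin at its underside
- bottle: bystander: clear bottle with red cap, 60 mm wide, 170 mm tall, origin at its underside
- water_glass: bystander: empty glass jar without lid, 68 mm wide, 88 mm tall, origin at its underside
- brown_jar: bystander: round amber jar with black cap, 64 mm wide, 85 mm tall, origin at its underside
- jar_lid: bystander: white round lid, 72 mm wide, 16 mm tall, origin at its underside
- knife: bystander: palette knife 200 mm long, lying along its own x, 18 mm tall, origin at mid-length, underside
- brush: bystander: artist's brush 200 mm long, lying along its own x, 9 mm tall, origin at mid-length, underside

How it is judged (in metres and radians):
On the way, in this order (a step that is already met when the one before it is completed fails the run):
1. the jar stands upside down with its rim on the slab and all five lumps under it (angle between jar's own z axis and vertical above 3 rad and z of jar_mouth in the frame of slab below 0.023 m and x of jar_mouth in the frame of slab between -0.1 and 0.1 m and y of jar_mouth in the frame of slab between -0.1 and 0.1 m and horizontal distance between each of lump1, lump2, lump3, lump4, lump5 and jar_mouth below 0.05 m), for 0.2 s.
2. the jar has been lifted straight up, still upside down and over the heap, its rim at least 80 mm above the slab, and all five lumps have stayed on the slab (angle between jar's own z axis and vertical above 2.9 rad and z of jar_mouth in the frame of slab above 0.095 m and horizontal distance between each of lump1, lump2, lump3, lump4, lump5 and jar_mouth below 0.11 m and z of each of lump1, lump2, lump3, lump4, lump5 in the frame of slab below 0.11 m), for 0.1 s.
At the end, for the whole second after the job is handed in: All five lumps lie at rest on the slab in one heap, none more than 140 mm from another (centre to centre), and the jar rests mouth down (within 5 degrees) with its rim on the cork mat and its middle within 50 mm of the mat's middle along each of the mat's sides (angle between jar's own z axis and vertical above 3.05 rad and z of jar_mouth in the frame of mat below 0.012 m and x of jar_mouth in the frame of mat between -0.05 and 0.05 m and y of jar_mouth in the frame of mat between -0.05 and 0.05 m and linear speed of each of jar, lump1, lump2, lump3, lump4, lump5 below 0.02 m/s and x of lump1 in the frame of slab between -0.108 and 0.108 m and y of lump1 in the frame of slab between -0.108 and 0.108 m and z of lump1 in the frame of slab between 0.018 and 0.11 m and x of lump2 in the frame of slab between -0.108 and 0.108 m and y of lump2 in the frame of slab between -0.108 and 0.108 m and z of lump2 in the frame of slab between 0.018 and 0.11 m and x of lump3 in the frame of slab between -0.108 and 0.108 m and y of lump3 in the frame of slab between -0.108 and 0.108 m and z of lump3 in the frame of slab between 0.018 and 0.11 m and x of lump4 in the frame of slab between -0.108 and 0.108 m and y of lump4 in the frame of slab between -0.108 and 0.108 m and z of lump4 in the frame of slab between 0.018 and 0.11 m and x of lump5 in the frame of slab between -0.108 and 0.108 m and y of lump5 in the frame of slab between -0.108 and 0.108 m and z of lump5 in the frame of slab between 0.018 and 0.11 m and horizontal distance between lump1 and lump2 below 0.14 m and horizontal distance between each of lump1, lump2 and lump3 below 0.14 m and horizontal distance between each of lump1, lump2, lump3 and lump4 below 0.14 m and horizontal distance between each of lump1, lump2, lump3, lump4 and lump5 below 0.14 m); the robot touches nothing.
It fails at once if a bystander (muller, bottle, water glass, brown jar, lid, palette knife or brush) is shifted by more than 30 mm (distance of any of muller, bottle, water_glass, brown_jar, jar_lid, knife, brush from where it was at the start of the episode above 0.03 m).
It fails at once if the upside-down jar is let go in the air, its rim more than 30 mm above the table (15 mm above the slab) (angle between jar's own z axis and vertical above 2.6 rad and height (world z) of jar_mouth above 0.03 m and contact force between the fingers and jar below 0.02 N).
It also fails if it takes over 64 s, if anything falls off the work surface, if the arm or the gripper's body presses on something with over 40 N, if the wrist force passes 120 N, or if a joint passes its speed limit or range.

## Working session

There is one attempt and no reset: what is moved stays moved. The work goes in short steps, Python scripts to look and compute and a shell command to move; the robot and the scene stay as the last step left them, time stands still between calls to the robot, and variables do not carry over. Pictures are saved under pics/ and viewed, and the job is handed in when it is done.

```bash
mkdir -p pics; ls; python3 - <<'E'
from plant import bot, imaging
import cv2
o=bot.get_obs()
for k,v in o.items(): print(k,v)
for n in ["scene","side","wrist"]:
    s=imaging.snapshot(n); cv2.imwrite(f"pics/{n}0.png",s["color"][:,:,::-1]); print(n,s["K"].tolist(),s["pose"].round(3).tolist())
E
```

```text
pics
time 0.0
joints [-7.31434682e+01  2.81666308e+01  8.93519399e+01 -5.44469939e-05
  6.25487216e+01 -6.05221022e+00]
joint_vel [-0.02276231  0.07202836  0.01350834  0.00847349  0.0312728  -0.00171367]
effort [-7.83814467e-04 -6.12650299e+01 -2.58183038e+01  6.92000147e-02
  4.82342381e-02 -9.63497246e-05]
position [ 243.22598525 -575.48069808  236.02389986]
tcp_rot [-96.01109648  89.93270771 106.89767071]
contact_force [ 0.15090383 -0.16700171  0.32048432]
torque [0.04834108 0.03032343 0.01653604]
opening 94.9737759762354
scene [[428.9111231656201, 0.0, 318.451895048472], [0.0, 428.9111231656201, 195.0261208606757], [0.0, 0.0, 1.0]] [[0.435, 0.644, -0.63, 1215.672], [0.9, -0.323, 0.291, -311.217], [-0.016, -0.693, -0.72, 896.391], [0.0, 0.0, 0.0, 1.0]]
side [[374.5052745817463, 0.0, 319.3145959838325], [0.0, 374.5052745817463, 195.23937383265593], [0.0, 0.0, 1.0]] [[-0.997, -0.052, 0.057, 451.924], [-0.076, 0.562, -0.824, 870.506], [0.011, -0.825, -0.564, 634.69], [0.0, 0.0, 0.0, 1.0]]
wrist [[309.70691628693146, 0.0, 314.7058310320932], [0.0, 309.70691628693146, 194.4753348019208], [0.0, 0.0, 1.0]] [[0.388, -0.893, -0.229, 306.999], [-0.922, -0.376, -0.095, -547.4], [-0.002, 0.248, -0.969, 383.398], [0.0, 0.0, 0.0, 1.0]]
```

View pics/scene0.png

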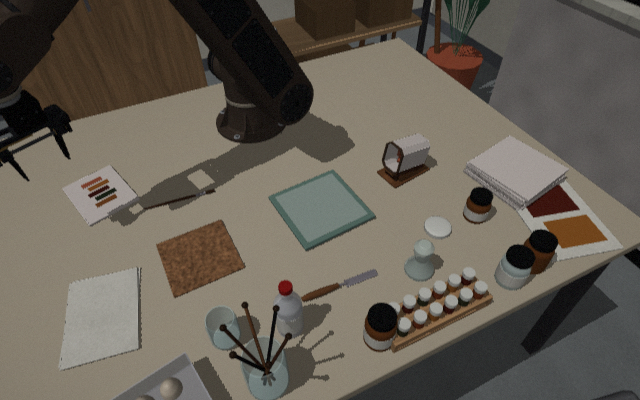

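View pics/side0.png

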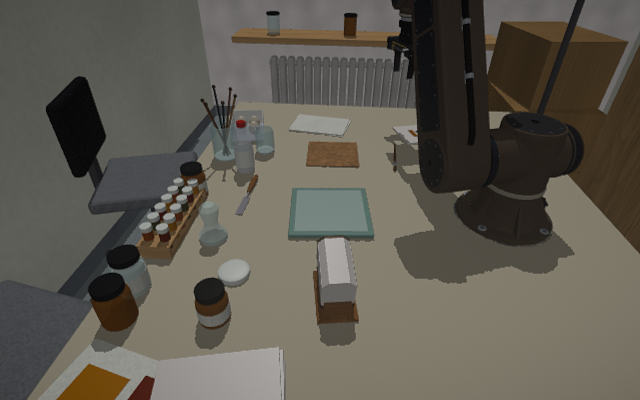

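View pics/wrist0.png

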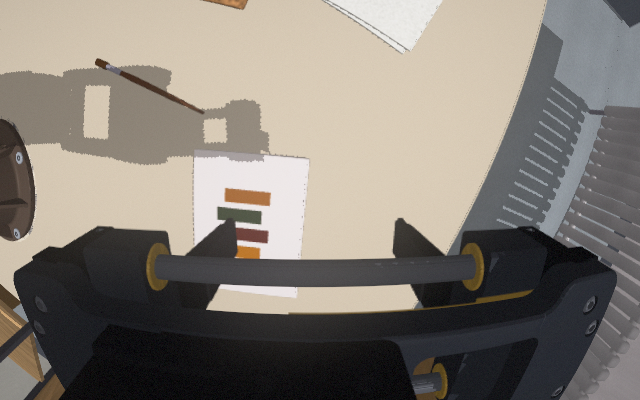

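```bash
cat > h.py <<'E'
import numpy as np, cv2
from plant import bot, imaging
from scipy.spatial.transform import Rotation as Rn
def ray(s,uv):
    K=s["K"];P=s["pose"];uv=np.atleast_2d(uv).astype(float)
    d=np.c_[(uv[:,0]-K[0,2])/K[0,0],(uv[:,1]-K[1,2])/K[1,1],np.ones(len(uv))]@P[:3,:3].T
    return P[:3,3],d
def onplane(s,uv,z):
    o,d=ray(s,uv); t=(z-o[2])/d[:,2]; return o+d*t[:,None]
def proj(s,X):
    P=s["pose"];c=(np.atleast_2d(X)-P[:3,3])@P[:3,:3]
    return np.c_[s["K"][0,0]*c[:,0]/c[:,2]+s["K"][0,2],s["K"][1,1]*c[:,1]/c[:,2]+s["K"][1,2]]
def tri(s1,u1,s2,u2):
    o1,d1=ray(s1,u1);o2,d2=ray(s2,u2);d1=d1[0]/np.linalg.norm(d1);d2=d2[0]/np.linalg.norm(d2)
    A=np.c_[d1,-d2];t=np.linalg.lstsq(A,o2-o1,rcond=None)[0]
    a=o1+d1*t[0];b=o2+d2*t[1];return (a+b)/2,np.linalg.norm(a-b)
def crop(s,x0,y0,w,h,k,name):
    cv2.imwrite(name,cv2.resize(s["color"][y0:y0+h,x0:x0+w,::-1],None,fx=k,fy=k,interpolation=cv2.INTER_CUBIC))
E
python3 - <<'E'
from h import *
a=imaging.snapshot("scene");b=imaging.snapshot("side")
np.savez("snap0.npz",a=a["color"],b=b["color"])
crop(a,350,110,110,90,7,"pics/jar_scene.png");crop(b,290,220,90,110,6,"pics/jar_side.png")
for n,s in(("scene",a),("side",b)):
    hsv=cv2.cvtColor(s["color"],cv2.COLOR_RGB2HSV)
    for nm,seed,z in (("slab",{"scene":(320,208),"side":(330,213)}[n],15),("mat",{"scene":(200,257),"side":(332,154)}[n],6)):
        c=hsv[seed[1],seed[0]].astype(int);
        m=(abs(hsv[:,:,0].astype(int)-c[0])<12)&(hsv[:,:,1]>(40 if nm=="slab" else 100))
        m=m.astype(np.uint8);m=cv2.morphologyEx(m,cv2.MORPH_CLOSE,np.ones((5,5)))
        nl,l,st,ce=cv2.connectedComponentsWithStats(m)
        k=l[seed[1],seed[0]];cs=cv2.findContours((l==k).astype(np.uint8),0,2)[0]
        q=max(cs,key=cv2.contourArea);ap=cv2.approxPolyDP(q,6,True)[:,0]
        print(n,nm,c,st[k],ap.tolist());print(onplane(s,ap,z).round(0).tolist())
E
```

```text
scene slab [ 72  20 129] [     0      0    640    400 250502] [[0, 0], [0, 71], [10, 72], [0, 80], [7, 86], [0, 93], [0, 156], [10, 155], [0, 158], [0, 399], [639, 399], [639, 254], [627, 257], [639, 252], [639, 1], [490, 0], [459, 43], [451, 41], [443, 0], [243, 0], [230, 8], [238, 18], [231, 29], [233, 15], [224, 12], [221, 28], [215, 4], [209, 13], [202, 0]]
[[-1575.0, -828.0, 15.0], [-760.0, -804.0, 15.0], [-732.0, -767.0, 15.0], [-682.0, -802.0, 15.0], [-620.0, -776.0, 15.0], [-577.0, -799.0, 15.0], [-165.0, -787.0, 15.0], [-156.0, -758.0, 15.0], [-154.0, -786.0, 15.0], [667.0, -762.0, 15.0], [1217.0, 361.0, 15.0], [986.0, 668.0, 15.0], [979.0, 634.0, 15.0], [981.0, 673.0, 15.0], [-39.0, 2025.0, 15.0], [-387.0, 1398.0, 15.0], [-98.0, 975.0, 15.0], [-128.0, 957.0, 15.0], [-496.0, 1193.0, 15.0], [-972.0, 301.0, 15.0], [-909.0, 212.0, 15.0], [-781.0, 211.0, 15.0], [-684.0, 146.0, 15.0], [-824.0, 200.0, 15.0], [-878.0, 172.0, 15.0], [-716.0, 108.0, 15.0], [-992.0, 160.0, 15.0], [-901.0, 103.0, 15.0], [-1072.0, 114.0, 15.0]]
scene mat [ 13 135  96] [ 157  220   88   77 4022] [[220, 220], [157, 245], [174, 296], [244, 267]]
[[402.0, -234.0, 6.0], [412.0, -407.0, 6.0], [583.0, -401.0, 6.0], [578.0, -225.0, 6.0]]
side slab [ 79  27 133] [     0      0    640    400 252902] [[0, 0], [0, 399], [639, 399], [639, 0], [468, 0], [463, 17], [461, 0]]
[[4484.0, -3671.0, 15.0], [984.0, 596.0, 15.0], [-56.0, 511.0, 15.0], [-3370.0, -5014.0, 15.0], [-1041.0, -4616.0, 15.0], [-665.0, -3283.0, 15.0], [-950.0, -4600.0, 15.0]]
side mat [ 14 123  95] [ 306  142   53   25 1213] [[309, 142], [307, 165], [358, 166], [356, 143]]
[[580.0, -397.0, 6.0], [570.0, -223.0, 6.0], [399.0, -233.0, 6.0], [404.0, -406.0, 6.0]]
```

View pics/jar_scene.png

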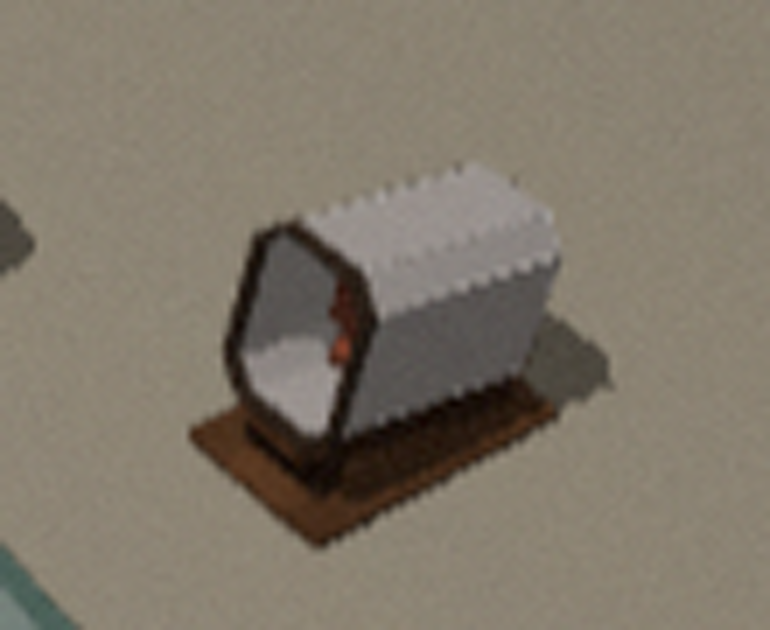

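View pics/jar_side.png

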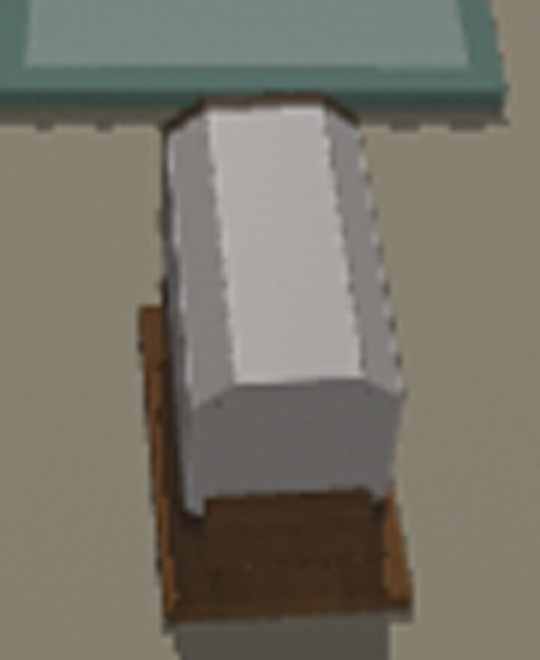

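```bash
python3 - <<'E'
from h import *
a=imaging.snapshot("scene");b=imaging.snapshot("side")
A=[(401.4,149.3),(391.7,141.7),(428.6,140.3),(417.9,133.6)];B=[(324.7,237.2),(343.7,237),(329.2,284.2),(349.7,283.3)]
for u,v,z in zip(A,B,[127.3,127.3,107.3,107.3]):
    X,e=tri(a,u,b,v);print(X.round(1),round(e,1),onplane(a,u,z).round(1),onplane(b,v,z).round(1))
print("board")
for uv in [(377.1,172.1),(395.7,188.3),(429.7,168.6)]: print(onplane(a,uv,5).round(1))
for uv in [(313.3,270.8),(317.5,323),(358.7,322)]: print(onplane(b,uv,5).round(1))
print("slab/bystanders")
for uv in [(332,172),(269,207),(303,247),(375,212)]: print(onplane(a,uv,15).round(0))
for uv in [(293,188),(369,188),(372,236),(289,234)]: print(onplane(b,uv,15).round(0))
for n,uv in dict(muller=(420,275),bottle=(288,333),glass=(223,345),brown=(476,220),lid=(437,230),k1=(302,298),k2=(378,271),b1=(137,208),b2=(215,190)).items(): print(n,onplane(a,uv,0).round(0))
crop(a,255,160,130,95,6,"pics/slab_scene.png")
E
```

```text
[482.6 281.9 124.8] 6.2 [[488.6 280.3 127.3]] [[480.  281.9 127.3]]
[442.7 276.5 124.3] 4.6 [[448.5 274.3 127.3]] [[440.9 277.8 127.3]]
[466.2 389.8 104.8] 4.6 [[471.3 387.8 107.3]] [[464.3 390.3 107.3]]
[426.8 381.7 103.4] 1.3 [[431.5 378.4 107.3]] [[426.4 384.8 107.3]]
board
[[429.7 249.7   5. ]]
[[513.4 262.1   5. ]]
[[488.2 400.5   5. ]]
[[505.4 259.8   5. ]]
[[484.4 400.4   5. ]]
[[402.6 391.1   5. ]]
slab/bystanders
[[377. 123.  15.]]
[[425. -98.  15.]]
[[594. -71.  15.]]
[[573. 155.  15.]]
[[596. -65.  15.]]
[[367. -87.  15.]]
[[367. 136.  15.]]
[[578. 147.  15.]]
muller [[789. 155.   0.]]
bottle [[ 785. -194.    0.]]
glass [[ 747. -332.    0.]]
brown [[710. 394.   0.]]
lid [[692. 278.   0.]]
k1 [[ 718. -130.    0.]]
k2 [[733.  69.  -0.]]
b1 [[ 247. -433.    0.]]
b2 [[ 277. -213.    0.]]
```

View pics/slab_scene.png

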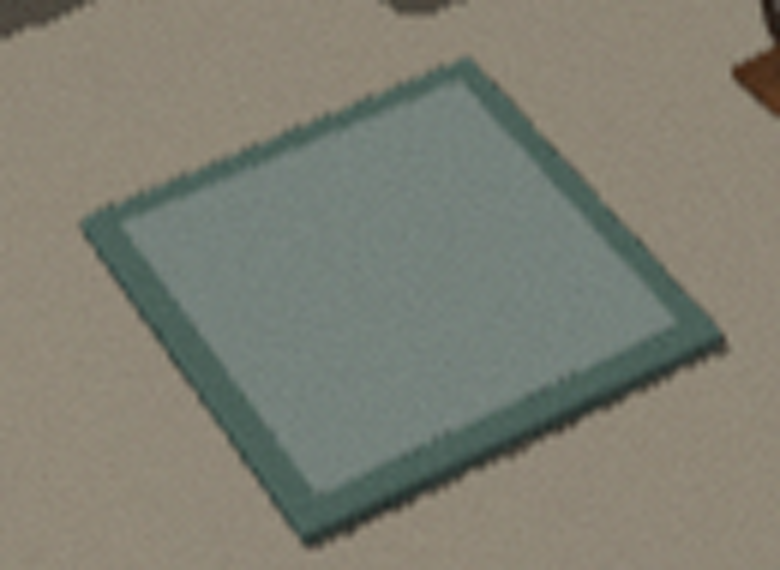

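```bash
python3 - <<'E'
from h import *
o=bot.get_obs();R=Rn.from_euler("xyz",o["tcp_rot"],degrees=True).as_matrix();print(R.round(3))
s=imaging.snapshot("wrist");print("cam in tool",(R.T@(s["pose"][:3,3]-o["position"])).round(1))
a=imaging.snapshot("scene")
C=onplane(a,[(332.5,169.7),(268.8,197+11),(306.3,249.2-1.5),(375.8,215.8-3)],15);print(C.round(0),C.mean(0))
C=onplane(a,[(332.5,169.7),(268.8,197),(306.3,249.2),(375.8,215.8)],15);print(C.round(0),C.mean(0))
np.save("kin.npy",np.r_[o["joints"],o["position"],o["tcp_rot"]][None])
E
```

```text
[[-0.     0.389 -0.921]
 [ 0.    -0.921 -0.389]
 [-1.    -0.    -0.   ]]
cam in tool [-147.3   -1.2  -69.7]
[[ 369.  129.   15.]
 [ 429. -100.   15.]
 [ 600.  -64.   15.]
 [ 577.  156.   15.]] [493.44846647  30.0639775   15.        ]
[[369. 129.  15.]
 [389. -85.  15.]
 [604. -66.  15.]
 [586. 150.  15.]] [486.97278413  31.99278476  15.        ]
```

```bash
cat > rec.py <<'E'
from h import *
o=bot.get_obs();k=np.load("kin.npy");k=np.vstack([k,np.r_[o["joints"],o["position"],o["tcp_rot"]]]);np.save("kin.npy",k)
print(o["time"],"J",o["joints"].round(1),"P",o["position"].round(1),"F",o["contact_force"].round(2),"open",round(o["opening"],1))
print(Rn.from_euler("xyz",o["tcp_rot"],degrees=True).as_matrix().round(3).tolist())
E
python3 -m jog '[{"tx":0.1,"ty":0.1,"tz":0.15,"rz":0.1,"grip":0},{"tx":0.2,"ty":0.2,"tz":0.15,"rz":0.2,"grip":0},{"tx":0.3,"ty":0.4,"tz":0.15,"rz":0.3,"grip":0},{"tx":0.3,"ty":0.4,"tz":0.15,"rz":0.42,"grip":0},{"tx":0.3,"ty":0.4,"tz":0.15,"rz":0.42,"grip":0},{"tx":0.3,"ty":0.4,"tz":0.15,"rz":0.42,"grip":0}]'; python3 rec.py
python3 -m jog '[{"tx":0.1,"ty":0.2,"rx":0.06,"rz":0.1,"grip":0},{"tx":0.1,"ty":0.2,"rx":0.06,"rz":0.2,"grip":0},{"tx":0.1,"ty":0.2,"rx":0.06,"rz":0.2,"grip":0},{"tx":0.1,"ty":0.2,"rx":0.06,"rz":0.2,"grip":0}]'; python3 rec.py
```

```text
0.45 J [-73.1  28.1  89.3  -0.   62.5  -6.1] P [ 243.3 -575.7  236.6] F [ 0.4  -0.06 -0.15] open 94.9
[[0.0, 0.389, -0.921], [-0.0, -0.921, -0.389], [-1.0, 0.0, 0.0]]
0.45 J [-73.1  28.1  89.3  -0.   62.5  -6.1] P [ 243.3 -575.7  236.6] F [ 0.4  -0.06 -0.15] open 94.9
[[0.0, 0.389, -0.921], [-0.0, -0.921, -0.389], [-1.0, 0.0, 0.0]]invalid input at $[0]: expected keys tx, ty, tz, rx, ry, rz, grip
invalid input at $[0]: expected keys tx, ty, tz, rx, ry, rz, grip
```

```bash

python3 -m jog '[{"tx":0.1,"ty":0.1,"tz":0.15,"rx":0,"ry":0,"rz":0.1,"grip":0},{"tx":0.2,"ty":0.2,"tz":0.15,"rx":0,"ry":0,"rz":0.2,"grip":0},{"tx":0.3,"ty":0.4,"tz":0.15,"rx":0,"ry":0,"rz":0.3,"grip":0},{"tx":0.3,"ty":0.4,"tz":0.15,"rx":0,"ry":0,"rz":0.42,"grip":0},{"tx":0.3,"ty":0.4,"tz":0.15,"rx":0,"ry":0,"rz":0.42,"grip":0},{"tx":0.3,"ty":0.4,"tz":0.15,"rx":0,"ry":0,"rz":0.42,"grip":0}]'; python3 rec.py
python3 -m jog '[{"tx":0.1,"ty":0.2,"tz":0,"rx":0.06,"ry":0,"rz":0.1,"grip":0},{"tx":0.1,"ty":0.2,"tz":0,"rx":0.06,"ry":0,"rz":0.2,"grip":0},{"tx":0.1,"ty":0.2,"tz":0,"rx":0.06,"ry":0,"rz":0.2,"grip":0},{"tx":0.1,"ty":0.2,"tz":0,"rx":0.06,"ry":0,"rz":0.2,"grip":0}]'; python3 rec.py
```

```text
time: 1.05
position: [413.4, -358.2, 337.5]
tcp_rot: [61.8, 90.0, -43.4]
contact_force: [1.3, -0.3, -0.9]
opening: 95.0
1.05 J [-47.8  16.5  92.    0.   71.4 -32.6] P [ 413.4 -358.2  337.5] F [ 1.32 -0.3  -0.86] open 95.0
[[0.0, 0.965, -0.262], [-0.0, -0.262, -0.965], [-1.0, 0.0, 0.0]]
time: 1.45
position: [502.5, -179.2, 337.7]
tcp_rot: [178.6, 80.1, 106.1]
contact_force: [-0.4, -1.0, -0.0]
opening: 95.2
1.45 J [-30.   17.8  90.7   7.   78.7 -49.2] P [ 502.5 -179.2  337.7] F [-0.38 -1.01 -0.03] open 95.2
[[-0.048, 0.954, 0.296], [0.165, 0.3, -0.94], [-0.985, 0.004, -0.172]]
```

```bash
cat > kin.py <<'E'
import numpy as np
from scipy.spatial.transform import Rotation as Rn
from scipy.optimize import least_squares
def Ry(t):
    c,s=np.cos(t),np.sin(t);return np.array([[c,0,s],[0,1,0],[-s,0,c]])
def Rz(t):
    c,s=np.cos(t),np.sin(t);return np.array([[c,-s,0],[s,c,0],[0,0,1]])
LO=np.array([-177.58,-47.91,2.72,-65.01,3.68,-153.87]);HI=np.array([177.58,125.51,160,245.01,167.84,153.87])
R0=None
def fk(q,p):
    a1,b,d1,L2,a3,L3,a5,d6,b5,=p[:9];q=np.radians(q)
    A=Rz(q[0]);x=A@[a1,b,d1]
    A=A@Ry(q[1]);x=x+A@[0,0,L2]
    A=A@Ry(q[2]);x=x+A@[a3,0,L3]
    A=A@Rz(q[3])@Ry(q[4]);x=x+A@[a5,b5,d6]
    A=A@Rz(q[5]);return x,A
def fit():
    D=np.load("kin.npy")
    Rm=Rn.from_euler("xyz",D[:,9:],degrees=True)
    # fixed tool rotation from data
    A=np.array([fk(d[:6],np.zeros(9))[1] for d in D])
    T=Rn.from_matrix(np.einsum('nji,njk->nik',A,Rm.as_matrix())).mean().as_matrix()
    e=[np.degrees(Rn.from_matrix((a@T).T@r).magnitude()) for a,r in zip(A,Rm.as_matrix())]
    f=lambda p:np.concatenate([np.concatenate([fk(d[:6],p)[0]-d[6:9] for d in D]),1e-3*(p-P0)])
    P0=np.array([0,66,300,400,0,400,0,200,0.])
    r=least_squares(f,P0);return r.x,T,e,r.fun
def ik(pos,R,p,T,q0,w=300):
    f=lambda q:np.r_[fk(q,p)[0]-pos,w*Rn.from_matrix((fk(q,p)[1]@T).T@R).as_rotvec()]
    r=least_squares(f,np.clip(q0,LO+.5,HI-.5),bounds=(LO,HI),x_scale=10);return r.x,np.abs(r.fun).max()
if __name__=="__main__":
    p,T,e,res=fit();print(p.round(1),T.round(3).tolist(),np.round(e,2),np.abs(res).max())
E
python3 kin.py
```

```text
[ -3.3  62.5 197.2 585.6  41.6 411.   -3.1 250.6   3.4] [[-0.0, -1.0, -0.0], [0.0, 0.0, -1.0], [1.0, -0.0, 0.0]] [0. 0. 0. 0. 0.] 0.18557062478646696
```

```bash
cat > plan.py <<'E'
from kin import *
import sys
p,T,_,_=fit()
yaw=np.radians(8.5)
def toolR(elev,yaw):  # tool x elevation measured from mouth-horizontal dir rotating down: elev=-90 is down, 0 => pointing -m ... 
    c,s=np.cos(yaw),np.sin(yaw); m=np.array([s,-c,0]); y=np.array([c,s,0])
    x=m*np.cos(np.radians(elev))+np.array([0,0,np.sin(np.radians(elev))]); return np.c_[x,y,np.cross(x,y)]
# tool elev angle: initial -(90-al); increasing rotation th(0..100): direction angle -(90-al)-th
if __name__=="__main__":
  for yd in (8.5,20,-5):
   yaw=np.radians(yd)
   for al in (10,20,30,40):
    q=np.array([20,20,90,0,70,-30.]);out=[]
    for pos,th in [((455,340,200),0),((455,340,75),0),((455,340,200),0),((470,150,150),0),((475,110,110),45),((480,70,80),75),((482,32,80),100),((482,32,190),100),((485,-150,190),100),((491,-316,190),100),((491,-316,70),100)]:
        q,e=ik(np.array(pos,float),toolR(-(90-al)-th,yaw),p,T,q)
        out.append((q.round(0).astype(int).tolist(),round(e,1)))
    print(yd,al);[print("  ",o) for o in out]
E
python3 plan.py
```

```text
8.5 10
   ([34, 28, 97, -10, 60, 31], np.float64(0.0))
   ([34, 37, 103, -13, 45, 35], np.float64(0.0))
   ([34, 28, 97, -10, 60, 31], np.float64(0.0))
   ([15, 25, 112, -14, 45, 17], np.float64(0.0))
   ([-11, 33, 116, 43, 53, -53], np.float64(0.0))
   ([-24, 48, 113, 52, 76, -73], np.float64(0.0))
   ([-29, 60, 107, 53, 98, -80], np.float64(0.0))
   ([-29, 48, 109, 55, 104, -72], np.float64(0.0))
   ([-43, 52, 94, 44, 116, -68], np.float64(0.0))
   ([-52, 59, 75, 40, 129, -62], np.float64(0.0))
   ([-52, 68, 73, 36, 123, -68], np.float64(0.0))
8.5 20
   ([38, 30, 94, -19, 67, 38], np.float64(0.0))
   ([38, 39, 99, -22, 53, 44], np.float64(0.0))
   ([38, 30, 94, -19, 67, 38], np.float64(0.0))
   ([20, 27, 111, -26, 49, 30], np.float64(0.0))
   ([-7, 30, 117, 35, 46, -43], np.float64(0.0))
   ([-22, 44, 114, 50, 68, -69], np.float64(0.0))
   ([-29, 55, 109, 52, 90, -77], np.float64(0.0))
   ([-29, 44, 109, 52, 97, -69], np.float64(0.0))
   ([-43, 48, 95, 41, 109, -67], np.float64(0.0))
   ([-52, 55, 75, 36, 123, -63], np.float64(0.0))
   ([-52, 64, 74, 33, 116, -69], np.float64(0.0))
[... 4778 characters left out ...]
4(0.0))
   ([-46, 42, 102, 46, 95, -63], np.float64(0.0))
   ([-55, 49, 83, 40, 108, -59], np.float64(0.0))
   ([-55, 58, 83, 38, 100, -66], np.float64(0.0))
-5 40
   ([41, 38, 85, -26, 88, 55], np.float64(0.0))
   ([41, 47, 89, -27, 77, 61], np.float64(0.0))
   ([41, 38, 85, -26, 88, 55], np.float64(0.0))
   ([26, 34, 104, -36, 69, 53], np.float64(0.0))
   ([3, 27, 117, 9, 35, 1], np.float64(0.0))
   ([-17, 35, 121, 52, 46, -56], np.float64(0.0))
   ([-29, 45, 118, 59, 68, -73], np.float64(0.0))
   ([-29, 33, 116, 55, 76, -61], np.float64(0.0))
   ([-44, 38, 103, 42, 88, -61], np.float64(0.0))
   ([-54, 45, 84, 36, 101, -59], np.float64(0.0))
   ([-54, 54, 86, 35, 92, -65], np.float64(0.0))
```

```bash
cat > mv.py <<'E'
from plan import *
from plant import bot
def delta(pos,R):
    o=bot.get_obs();C=Rn.from_euler("xyz",o["tcp_rot"],degrees=True).as_matrix()
    rv=Rn.from_matrix(R@C.T).as_rotvec()/np.pi
    d=(np.array(pos)-o["position"])/1000
    return "t",d.round(4).tolist(),"r",rv.round(4).tolist(),"deg",round(np.linalg.norm(rv)*180,1),"mm",round(np.linalg.norm(d)*1000)
E
python3 -c "
from mv import *
print(delta((449,380,200),toolR(-65,np.radians(8.5))))"
```

```text
('t', [-0.0535, 0.5592, -0.1377], 'r', [-0.1893, -0.0423, -0.0485], 'deg', np.float64(36.0), 'mm', 578)
```

```bash

python3 -m jog '[{"tx":0.0,"ty":0.1,"tz":0,"rx":-0.03,"ry":-0.01,"rz":-0.01,"grip":0},{"tx":0.0,"ty":0.2,"tz":0,"rx":-0.07,"ry":-0.015,"rz":-0.02,"grip":0},{"tx":-0.02,"ty":0.3,"tz":-0.02,"rx":-0.11,"ry":-0.025,"rz":-0.03,"grip":0},{"tx":-0.03,"ty":0.4,"tz":-0.04,"rx":-0.15,"ry":-0.033,"rz":-0.04,"grip":0},{"tx":-0.05,"ty":0.56,"tz":-0.08,"rx":-0.1893,"ry":-0.0423,"rz":-0.0485,"grip":0},{"tx":-0.0535,"ty":0.56,"tz":-0.1,"rx":-0.1893,"ry":-0.0423,"rz":-0.0485,"grip":0},{"tx":-0.0535,"ty":0.56,"tz":-0.1377,"rx":-0.1893,"ry":-0.0423,"rz":-0.0485,"grip":0},{"tx":-0.0535,"ty":0.56,"tz":-0.1377,"rx":-0.1893,"ry":-0.0423,"rz":-0.0485,"grip":0},{"tx":-0.0535,"ty":0.56,"tz":-0.1377,"rx":-0.1893,"ry":-0.0423,"rz":-0.0485,"grip":0},{"tx":-0.0535,"ty":0.56,"tz":-0.1377,"rx":-0.1893,"ry":-0.0423,"rz":-0.0485,"grip":0},{"tx":-0.0535,"ty":0.56,"tz":-0.1377,"rx":-0.1893,"ry":-0.0423,"rz":-0.0485,"grip":0}]'; python3 rec.py; python3 kin.py
python3 - <<'E'
from h import *
s=imaging.snapshot("wrist");cv2.imwrite("pics/w1.png",s["color"][:,:,::-1]);np.save("w1.npy",s["pose"])
a=imaging.snapshot("scene");crop(a,330,60,160,130,5,"pics/s1.png")
E
```

```text
time: 2.55
position: [455.4, 325.0, 220.8]
tcp_rot: [0.0, 65.0, -81.4]
contact_force: [0.7, -0.1, 0.6]
opening: 95.3
2.55 J [ 38.2  29.6  93.4 -22.8  71.5  39.7] P [455.4 325.  220.8] F [ 0.65 -0.14  0.58] open 95.3
[[0.063, 0.989, 0.134], [-0.418, 0.148, -0.896], [-0.906, 0.0, 0.423]]
[ -0.   65.9 196.7 586.7  43.  411.    0.  249.9  -0. ] [[-0.0, -1.0, -0.0], [0.0, 0.0, -1.0], [1.0, -0.0, 0.0]] [0. 0. 0. 0. 0. 0.] 0.18673910298859392
```

View pics/w1.png

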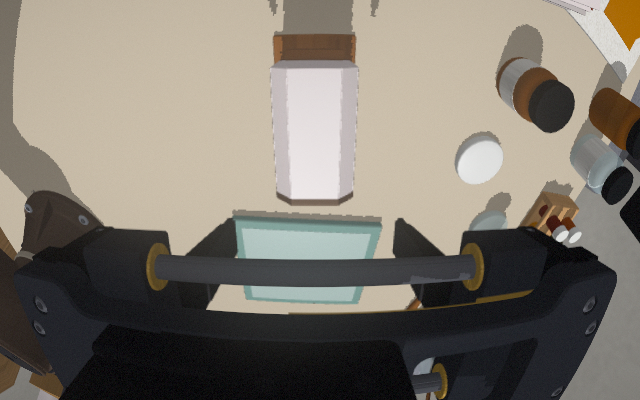

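View pics/s1.png

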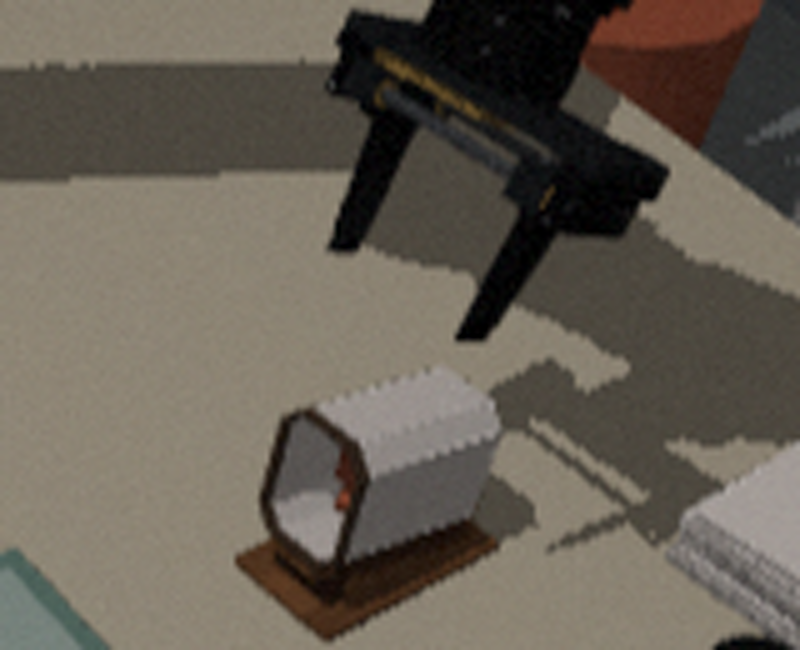

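```bash

python3 -m jog '[{"tx":0.0006,"ty":0.0047,"tz":-0.05,"rx":0,"ry":0,"rz":0,"grip":0},{"tx":0.0006,"ty":0.0047,"tz":-0.09,"rx":0,"ry":0,"rz":0,"grip":0},{"tx":0.0006,"ty":0.0047,"tz":-0.12,"rx":0,"ry":0,"rz":0,"grip":0},{"tx":0.0006,"ty":0.0047,"tz":-0.1372,"rx":0,"ry":0,"rz":0,"grip":0},{"tx":0.0006,"ty":0.0047,"tz":-0.1372,"rx":0,"ry":0,"rz":0,"grip":0},{"tx":0.0006,"ty":0.0047,"tz":-0.1372,"rx":0,"ry":0,"rz":0,"grip":0}]'; python3 rec.py
python3 - <<'E'
from h import *
s=imaging.snapshot("wrist");cv2.imwrite("pics/w2.png",s["color"][:,:,::-1])
a=imaging.snapshot("scene");crop(a,330,60,160,130,5,"pics/s2.png")
E
```

```text
time: 3.25
position: [455.8, 331.8, 82.6]
tcp_rot: [-0.2, 65.0, -81.5]
contact_force: [0.4, 0.0, 0.5]
opening: 95.0
3.25 J [ 38.6  40.   98.7 -25.8  57.3  47. ] P [455.8 331.8  82.6] F [0.43 0.   0.49] open 95.0
[[0.063, 0.988, 0.138], [-0.418, 0.152, -0.896], [-0.906, -0.002, 0.423]]
```

View pics/w2.png

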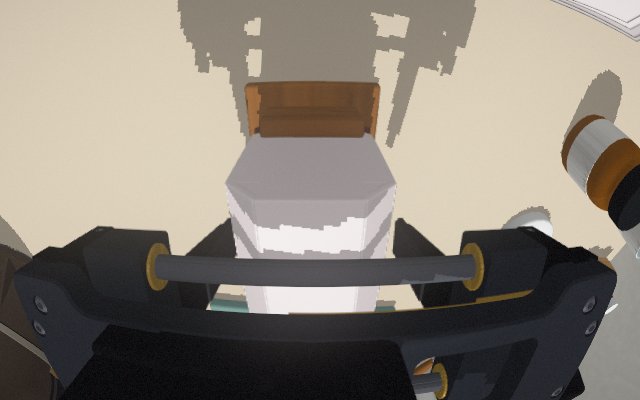

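View pics/s2.png

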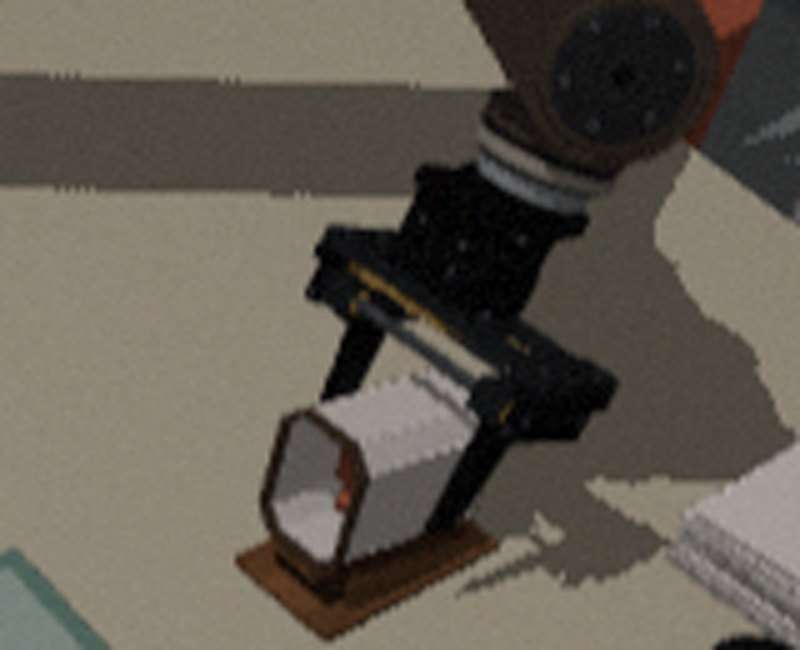

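```bash
cat >> h.py <<'E'
def rayf(s,uv):
    K=s["K"];P=s["pose"];uv=np.atleast_2d(uv).astype(float)
    x=(uv-[K[0,2],K[1,2]])/K[0,0];r=np.linalg.norm(x,axis=1,keepdims=True)
    d=np.c_[x/np.maximum(r,1e-9)*np.sin(r),np.cos(r)]
    return P[:3,3],d@P[:3,:3].T
def onplanef(s,uv,z):
    o,d=rayf(s,uv);return o+d*((z-o[2])/d[:,2])[:,None]
E
python3 - <<'E'
from h import *
s=imaging.snapshot("wrist");crop(s,210,70,200,150,4,"pics/w2c.png")
s1=dict(s);s1["pose"]=np.load("w1.npy")
print("w1 mouth top",onplanef(s1,[(284,201),(345,203)],127.3).round(1).tolist(),"under",onplanef(s1,[(286,66),(343,66)],107.3).round(1).tolist())
a=imaging.snapshot("scene")
print(onplane(a,[(330+300/5,60+410/5)],127.3))
E
```

```text
w1 mouth top [[435.8, 279.5, 127.3], [487.0, 284.8, 127.3]] under [[425.2, 387.7, 107.3], [465.3, 393.7, 107.3]]
[[447.50275054 269.36423327 127.3       ]]
```

View pics/w2c.png

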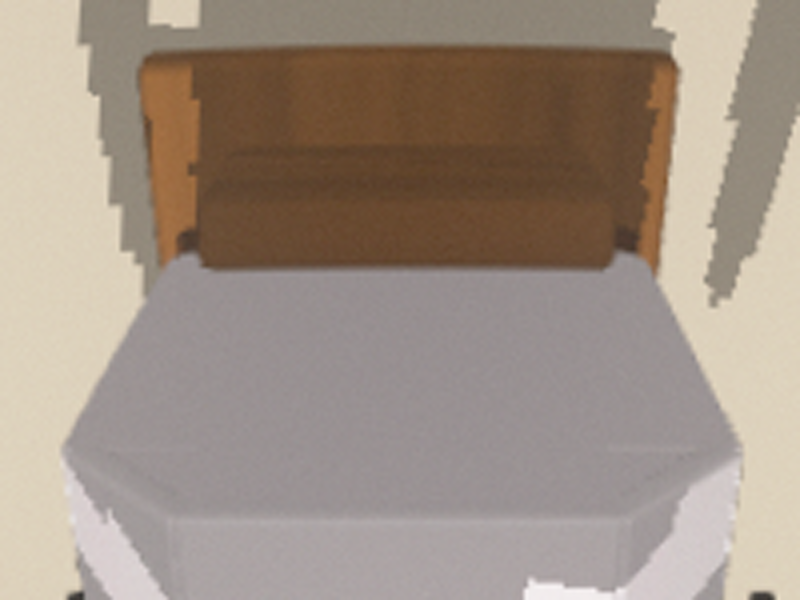

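```bash
python3 - <<'E'
from h import *
s=imaging.snapshot("wrist")
print(onplanef(s,[(252.5,199.3),(368,199.3)],107.3).round(1).tolist())
print(onplanef(s,[(226.3,182.5),(395,182.5)],93.5).round(1).tolist())
o=bot.get_obs();print(o["time"],o["position"])
E
```

```text
[[425.5, 387.4, 107.3], [464.4, 393.4, 107.3]]
[[413.0, 382.3, 93.5], [477.7, 392.2, 93.5]]
3.5 [455.63348432 331.98574908  82.77575378]
```

```bash

python3 -m jog '[{"tx":-0.0015,"ty":0,"tz":0.0005,"rx":0,"ry":0,"rz":0,"grip":0},{"tx":-0.0015,"ty":0,"tz":0.0005,"rx":0,"ry":0,"rz":0,"grip":0.3},{"tx":-0.0015,"ty":0,"tz":0.0005,"rx":0,"ry":0,"rz":0,"grip":0.5},{"tx":-0.0015,"ty":0,"tz":0.0005,"rx":0,"ry":0,"rz":0,"grip":1},{"tx":-0.0015,"ty":0,"tz":0.0005,"rx":0,"ry":0,"rz":0,"grip":1},{"tx":-0.0015,"ty":0,"tz":0.0005,"rx":0,"ry":0,"rz":0,"grip":1},{"tx":-0.0015,"ty":0,"tz":0.0005,"rx":0,"ry":0,"rz":0,"grip":1},{"tx":-0.0015,"ty":0,"tz":0.0005,"rx":0,"ry":0,"rz":0,"grip":1}]' 35; python3 rec.py
```

```text
time: 4.3
position: [454.1, 332.0, 83.2]
tcp_rot: [-0.1, 65.0, -81.4]
contact_force: [-0.0, -0.5, -0.5]
opening: 67.7
4.3 J [ 38.8  39.9  98.9 -25.7  57.2  47.1] P [454.1 332.   83.2] F [-0.05 -0.47 -0.51] open 67.7
[[0.063, 0.988, 0.138], [-0.417, 0.152, -0.896], [-0.907, -0.001, 0.422]]
```

```bash

python3 -m jog '[{"tx":0,"ty":0,"tz":0.02,"rx":0,"ry":0,"rz":0,"grip":1},{"tx":0,"ty":0,"tz":0.05,"rx":0,"ry":0,"rz":0,"grip":1},{"tx":0,"ty":0,"tz":0.08,"rx":0,"ry":0,"rz":0,"grip":1},{"tx":0,"ty":0,"tz":0.1,"rx":0,"ry":0,"rz":0,"grip":1},{"tx":0,"ty":0,"tz":0.1,"rx":0,"ry":0,"rz":0,"grip":1}]' 35; python3 rec.py
python3 - <<'E'
from h import *
s=imaging.snapshot("wrist");crop(s,210,70,200,150,4,"pics/w3c.png")
a=imaging.snapshot("scene");crop(a,330,60,160,130,5,"pics/s3.png")
E
```

```text
time: 4.8
position: [454.6, 332.5, 185.1]
tcp_rot: [0.3, 65.2, -81.0]
contact_force: [0.2, 0.5, -5.2]
opening: 67.7
4.8 J [ 38.8  32.2  94.8 -23.2  67.7  41.7] P [454.6 332.5 185.1] F [ 0.17  0.53 -5.17] open 67.7
[[0.066, 0.988, 0.137], [-0.415, 0.152, -0.897], [-0.907, 0.002, 0.42]]
```

View pics/w3c.png

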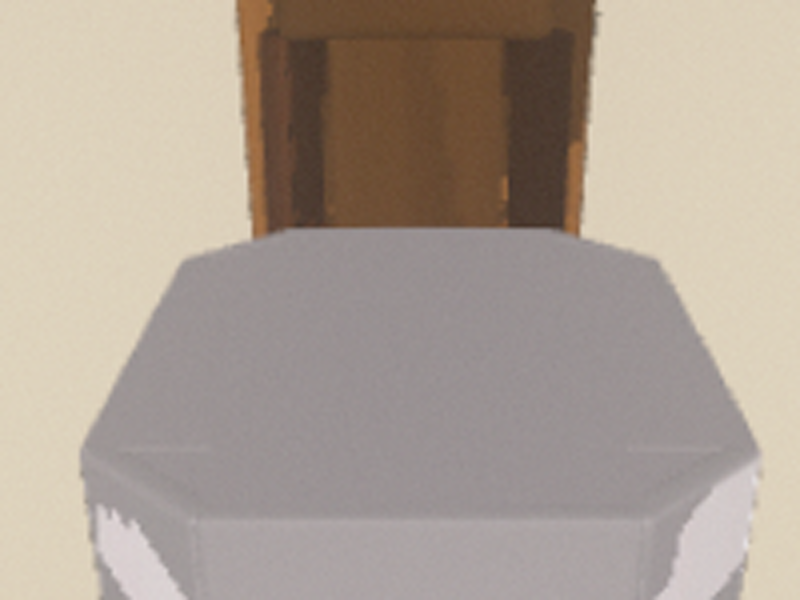

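View pics/s3.png

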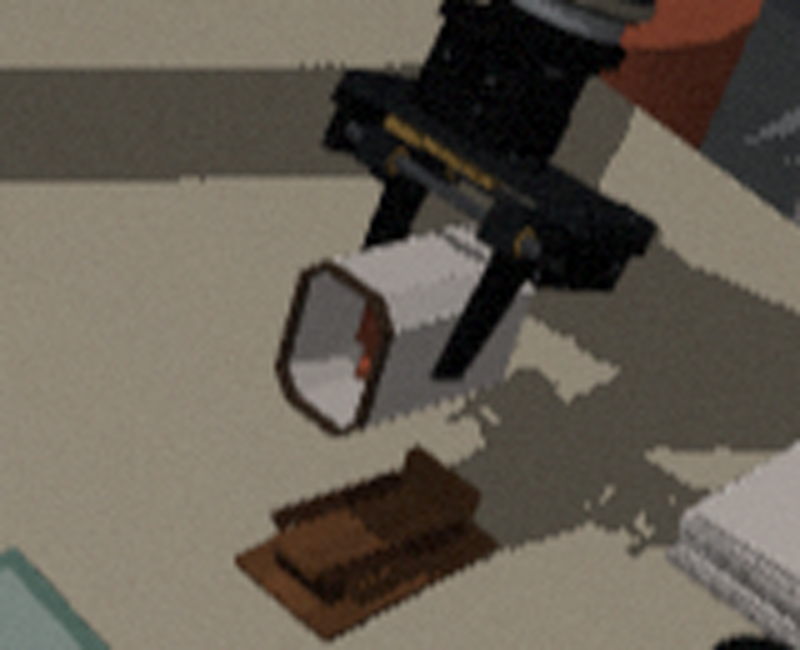

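```bash
cat > jar.py <<'E'
from mv import *
R0=toolR(-65,np.radians(8.7));U0=np.array([446,382.5,64.]);T0=np.array([454.1,332,83.2])
Ut=R0.T@(U0-T0);Ut[1]=0
# jar axes in tool: z elev 10 when tool elev -65
def jarR(phi,yaw): 
    c,s=np.cos(yaw),np.sin(yaw);m=np.array([s,-c,0]);Z=np.array([0,0,1.])
    f=np.radians(phi);zj=m*np.cos(f)+Z*np.sin(f);yj=-m*np.sin(f)+Z*np.cos(f);return np.c_[np.cross(yj,zj),yj,zj]
def tcp(phi,yaw,L=None,M=None):
    J=jarR(phi,yaw);R=toolR(phi-75,yaw)
    if M is None: M=np.array(L)+44*J[:,1]
    U=M-115*J[:,2];return U-R@Ut,R
def cur():
    o=bot.get_obs();R=Rn.from_euler("xyz",o["tcp_rot"],degrees=True).as_matrix()
    y=R[:,1];yaw=np.arctan2(y[1],y[0]);m=np.array([np.sin(yaw),-np.cos(yaw),0])
    el=np.degrees(np.arctan2(R[2,0],R[:,0]@m));phi=(el+75+180)%360-180
    J=jarR(phi,yaw);U=o["position"]+R@Ut;M=U+115*J[:,2]
    print("t",round(o["time"],2),"phi",round(phi,2),"yaw",round(np.degrees(yaw),2),"M",M.round(1),"Llow",(M-44*J[:,1]).round(1),"Lup",(M+44*J[:,1]).round(1),"F",o["contact_force"].round(1),"open",round(o["opening"],1))
    return phi,np.degrees(yaw)
def table(steps,yaw,q=None):
    for phi,kw in steps:
        pos,R=tcp(phi,np.radians(yaw),**kw)
        o=bot.get_obs();q,e=ik(pos,R,p,T,o["joints"] if q is None else q)
        print(phi,kw,delta(pos,R),"q",q.round(0).astype(int).tolist(),round(float(e),1))
E
python3 - <<'E'
from jar import *
print(Ut.round(1));cur()
L=np.array([473,83.5])
table([(10,dict(L=(473,110,120))),(10,dict(L=(473,83.5,60))),(0,dict(L=(473,83.5,40))),(-15,dict(L=(473,83.5,20))),(-25,dict(L=(473,83.5,19))),(-60,dict(L=(473,83.5,19))),(-90,dict(L=(473,83.5,19)))],8.5)
E
```

```text
[ -4.2   0.  -54.5]
t 4.9 phi 9.97 yaw 8.73 M [463.1 270.4 183.1] Llow [464.3 262.8 139.8] Lup [462.  277.9 226.4] F [ 0.4 -0.7 -5.1] open 67.8
10 {'L': (473, 110, 120)} ('t', [0.0089, -0.1528, -0.0198], 'r', [-0.0001, -0.0005, -0.0013], 'deg', np.float64(0.3), 'mm', 154) q [25, 28, 109, -30, 55, 36] 0.0
10 {'L': (473, 83.5, 60)} ('t', [0.0089, -0.1793, -0.0798], 'r', [-0.0001, -0.0005, -0.0013], 'deg', np.float64(0.3), 'mm', 196) q [23, 32, 113, -34, 46, 41] 0.0
0 {'L': (473, 83.5, 40)} ('t', [0.0102, -0.1876, -0.0883], 'r', [0.0549, 0.0078, -0.0013], 'deg', np.float64(10.0), 'mm', 208) q [17, 31, 115, -24, 39, 28] 0.0
-15 {'L': (473, 83.5, 20)} ('t', [0.0126, -0.2035, -0.0943], 'r', [0.1373, 0.0203, -0.0014], 'deg', np.float64(25.0), 'mm', 225) q [8, 30, 117, 0, 33, -1] 0.0
-25 {'L': (473, 83.5, 19)} ('t', [0.0144, -0.2159, -0.0885], 'r', [0.1922, 0.0286, -0.0014], 'deg', np.float64(35.0), 'mm', 234) q [1, 29, 118, 17, 36, -22] 0.0
-60 {'L': (473, 83.5, 19)} ('t', [0.0216, -0.2642, -0.0832], 'r', [0.3844, 0.0578, -0.0014], 'deg', np.float64(70.0), 'mm', 278) q [-19, 38, 115, 45, 62, -63] 0.0
-90 {'L': (473, 83.5, 19)} ('t', [0.0272, -0.3017, -0.102], 'r', [0.5492, 0.0828, -0.0014], 'deg', np.float64(100.0), 'mm', 320) q [-29, 53, 109, 50, 86, -76] 0.0
```

```bash

python3 -m jog '[{"tx":0.001,"ty":-0.015,"tz":0,"rx":0,"ry":0,"rz":0,"grip":1},{"tx":0.003,"ty":-0.04,"tz":0,"rx":0,"ry":0,"rz":0,"grip":1},{"tx":0.004,"ty":-0.07,"tz":0,"rx":0,"ry":0,"rz":0,"grip":1},{"tx":0.006,"ty":-0.1,"tz":-0.01,"rx":0,"ry":0,"rz":0,"grip":1},{"tx":0.007,"ty":-0.13,"tz":-0.03,"rx":0,"ry":0,"rz":0,"grip":1},{"tx":0.008,"ty":-0.155,"tz":-0.05,"rx":0,"ry":0,"rz":0,"grip":1},{"tx":0.0089,"ty":-0.172,"tz":-0.07,"rx":0,"ry":0,"rz":-0.001,"grip":1},{"tx":0.0089,"ty":-0.1793,"tz":-0.08,"rx":0,"ry":0,"rz":-0.001,"grip":1},{"tx":0.0095,"ty":-0.183,"tz":-0.084,"rx":0.027,"ry":0.004,"rz":-0.001,"grip":1},{"tx":0.0102,"ty":-0.1876,"tz":-0.0883,"rx":0.0549,"ry":0.0078,"rz":-0.001,"grip":1},{"tx":0.0102,"ty":-0.1876,"tz":-0.0883,"rx":0.0549,"ry":0.0078,"rz":-0.001,"grip":1}]' 35; python3 rec.py
python3 - <<'E'
from jar import *
cur()
table([(f,dict(L=(473,83.5,z))) for f,z in [(-5,32),(-10,25),(-15,20),(-20,19),(-24,19)]],8.5)
E
```

```text
time: 6.0
position: [463.7, 142.9, 93.6]
tcp_rot: [-0.2, 75.1, -81.8]
contact_force: [0.0, 1.0, -4.0]
opening: 67.6
6.0 J [ 16.8  30.9 115.2 -24.   38.7  27.9] P [463.7 142.9  93.6] F [ 0.04  0.96 -3.96] open 67.6
[[0.037, 0.989, 0.142], [-0.255, 0.147, -0.956], [-0.966, -0.001, 0.257]]
t 6.0 phi -0.1 yaw 8.45 M [472.7  82.3  83.5] Llow [472.7  82.3  39.5] Lup [472.7  82.2 127.5] F [ 0.  1. -4.] open 67.6
-5 {'L': (473, 83.5, 32)} ('t', [0.0009, -0.0036, -0.0025], 'r', [0.027, 0.0037, 0.0003], 'deg', np.float64(4.9), 'mm', 4) q [14, 30, 116, -17, 36, 20] 0.0
-10 {'L': (473, 83.5, 25)} ('t', [0.0017, -0.009, -0.0048], 'r', [0.0545, 0.0078, 0.0003], 'deg', np.float64(9.9), 'mm', 10) q [11, 30, 117, -9, 34, 10] 0.0
-15 {'L': (473, 83.5, 20)} ('t', [0.0026, -0.0147, -0.0056], 'r', [0.0819, 0.0119, 0.0003], 'deg', np.float64(14.9), 'mm', 16) q [8, 30, 117, 0, 33, -1] 0.0
-20 {'L': (473, 83.5, 19)} ('t', [0.0035, -0.0207, -0.0029], 'r', [0.1094, 0.016, 0.0002], 'deg', np.float64(19.9), 'mm', 21) q [4, 29, 117, 9, 34, -12] 0.0
-24 {'L': (473, 83.5, 19)} ('t', [0.0042, -0.0257, -0.0003], 'r', [0.1314, 0.0193, 0.0002], 'deg', np.float64(23.9), 'mm', 26) q [2, 29, 118, 16, 35, -20] 0.0
```

```bash

python3 -m jog '[{"tx":0.0005,"ty":-0.0018,"tz":-0.001,"rx":0.0135,"ry":0.002,"rz":0,"grip":1},{"tx":0.0009,"ty":-0.0036,"tz":-0.0025,"rx":0.027,"ry":0.0037,"rz":0,"grip":1},{"tx":0.0013,"ty":-0.0063,"tz":-0.0037,"rx":0.041,"ry":0.006,"rz":0,"grip":1},{"tx":0.0017,"ty":-0.009,"tz":-0.0048,"rx":0.0545,"ry":0.0078,"rz":0,"grip":1},{"tx":0.0022,"ty":-0.012,"tz":-0.0053,"rx":0.068,"ry":0.01,"rz":0,"grip":1},{"tx":0.0026,"ty":-0.0147,"tz":-0.0056,"rx":0.0819,"ry":0.0119,"rz":0,"grip":1},{"tx":0.003,"ty":-0.0177,"tz":-0.0045,"rx":0.0956,"ry":0.014,"rz":0,"grip":1},{"tx":0.0035,"ty":-0.0207,"tz":-0.0029,"rx":0.1094,"ry":0.016,"rz":0,"grip":1},{"tx":0.0038,"ty":-0.0232,"tz":-0.0016,"rx":0.12,"ry":0.0177,"rz":0,"grip":1},{"tx":0.0042,"ty":-0.0257,"tz":-0.0003,"rx":0.1314,"ry":0.0193,"rz":0,"grip":1},{"tx":0.0042,"ty":-0.0257,"tz":-0.0003,"rx":0.1314,"ry":0.0193,"rz":0,"grip":1}]' 35
python3 - <<'E'
from jar import *
cur()
table([(f,dict(L=(473,83.5,z))) for f,z in [(-26,18.5),(-30,18.5),(-34,18.5),(-38,18.5)]],8.5)
from h import *
a=imaging.snapshot("scene");crop(a,260,70,160,130,5,"pics/s4.png")
a=imaging.snapshot("side");crop(a,260,160,140,110,5,"pics/d4.png")
E
```

```text
time: 7.1
position: [467.7, 117.0, 93.1]
tcp_rot: [-179.2, 81.0, 99.3]
contact_force: [0.4, -0.7, -4.6]
opening: 67.7
t 7.1 phi -23.99 yaw 8.46 M [475.4  65.6  59. ] Llow [472.7  83.3  18.8] Lup [478.   48.   99.2] F [ 0.4 -0.7 -4.6] open 67.7
-26 {'L': (473, 83.5, 18.5)} ('t', [0.0007, -0.0024, 0.0008], 'r', [0.0112, 0.001, 0.0002], 'deg', np.float64(2.0), 'mm', 3) q [0, 29, 118, 19, 36, -24] 0.0
-30 {'L': (473, 83.5, 18.5)} ('t', [0.0015, -0.0077, 0.0029], 'r', [0.0332, 0.0042, 0.0002], 'deg', np.float64(6.0), 'mm', 8) q [-2, 30, 118, 24, 38, -31] 0.0
-34 {'L': (473, 83.5, 18.5)} ('t', [0.0023, -0.0131, 0.0045], 'r', [0.0551, 0.0075, 0.0001], 'deg', np.float64(10.0), 'mm', 14) q [-5, 30, 118, 29, 41, -37] 0.0
-38 {'L': (473, 83.5, 18.5)} ('t', [0.0031, -0.0186, 0.0057], 'r', [0.0771, 0.0108, 0.0001], 'deg', np.float64(14.0), 'mm', 20) q [-8, 31, 117, 33, 44, -43] 0.0
```

View pics/s4.png

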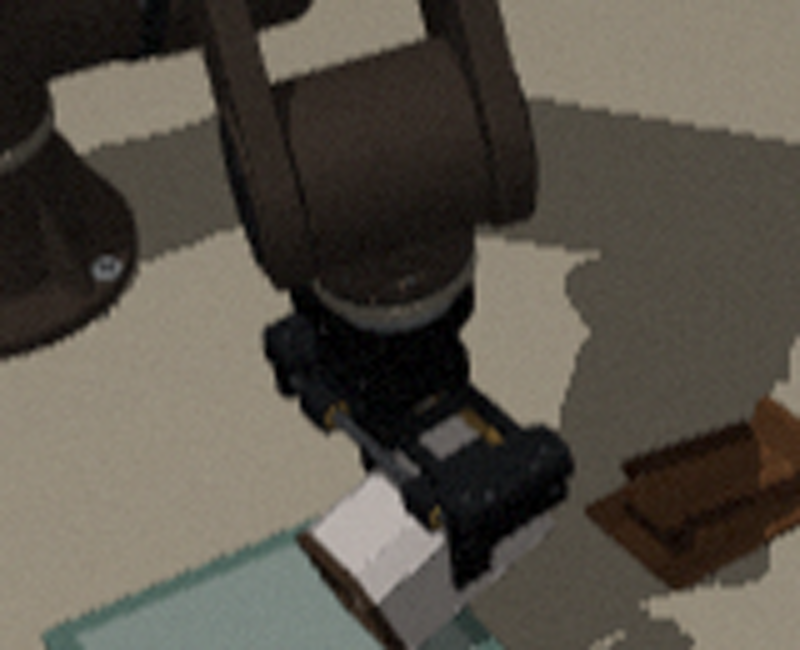

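View pics/d4.png

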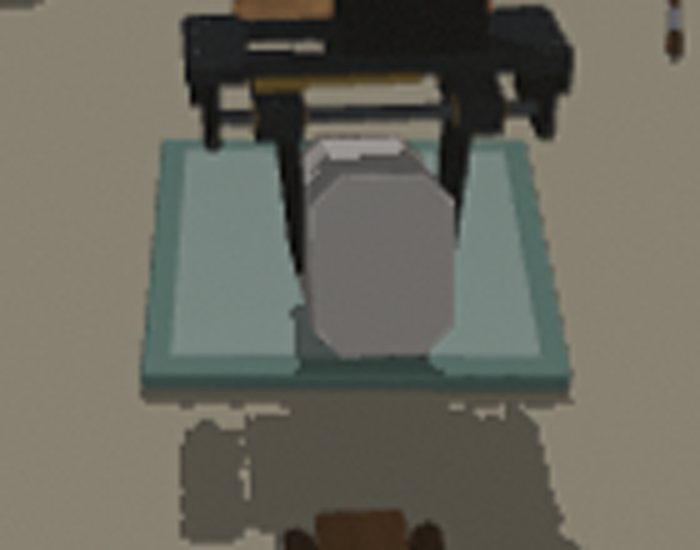

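```bash

python3 -m jog '[{"tx":0.0003,"ty":-0.0012,"tz":0.0004,"rx":0.0056,"ry":0.0005,"rz":0,"grip":1},{"tx":0.0007,"ty":-0.0024,"tz":0.0008,"rx":0.0112,"ry":0.001,"rz":0,"grip":1},{"tx":0.0009,"ty":-0.0037,"tz":0.0013,"rx":0.0167,"ry":0.0018,"rz":0,"grip":1},{"tx":0.0011,"ty":-0.005,"tz":0.0018,"rx":0.0222,"ry":0.0026,"rz":0,"grip":1},{"tx":0.0013,"ty":-0.0064,"tz":0.0024,"rx":0.0277,"ry":0.0034,"rz":0,"grip":1},{"tx":0.0015,"ty":-0.0077,"tz":0.0029,"rx":0.0332,"ry":0.0042,"rz":0,"grip":1},{"tx":0.0017,"ty":-0.009,"tz":0.0033,"rx":0.0387,"ry":0.005,"rz":0,"grip":1},{"tx":0.0019,"ty":-0.0104,"tz":0.0037,"rx":0.0441,"ry":0.0058,"rz":0,"grip":1},{"tx":0.0021,"ty":-0.0118,"tz":0.0041,"rx":0.0496,"ry":0.0067,"rz":0,"grip":1},{"tx":0.0023,"ty":-0.0131,"tz":0.0045,"rx":0.0551,"ry":0.0075,"rz":0,"grip":1},{"tx":0.0023,"ty":-0.0131,"tz":0.0045,"rx":0.0551,"ry":0.0075,"rz":0,"grip":1}]' 35
python3 - <<'E'
from jar import *
cur()
table([(f,dict(L=(473,83.5,18.5))) for f in [-36,-38,-40,-42,-44]],8.5)
from h import *
a=imaging.snapshot("scene");crop(a,260,130,140,120,5,"pics/s5.png")
E
```

```text
time: 8.3
position: [470.1, 103.8, 97.5]
tcp_rot: [179.9, 71.0, 98.4]
contact_force: [0.1, 0.6, -5.0]
opening: 67.9
t 8.3 phi -33.97 yaw 8.44 M [476.7  59.1  54.9] Llow [473.1  83.4  18.5] Lup [480.3  34.8  91.4] F [ 0.1  0.6 -5. ] open 67.9
-36 {'L': (473, 83.5, 18.5)} ('t', [0.0003, -0.0027, 0.0007], 'r', [0.0112, 0.0018, 0.0003], 'deg', np.float64(2.0), 'mm', 3) q [-6, 30, 117, 31, 42, -40] 0.0
-38 {'L': (473, 83.5, 18.5)} ('t', [0.0007, -0.0055, 0.0013], 'r', [0.0222, 0.0034, 0.0003], 'deg', np.float64(4.0), 'mm', 6) q [-8, 31, 117, 33, 44, -43] 0.0
-40 {'L': (473, 83.5, 18.5)} ('t', [0.0011, -0.0082, 0.0018], 'r', [0.0331, 0.005, 0.0003], 'deg', np.float64(6.0), 'mm', 9) q [-9, 31, 117, 35, 45, -45] 0.0
-42 {'L': (473, 83.5, 18.5)} ('t', [0.0016, -0.011, 0.0022], 'r', [0.0441, 0.0067, 0.0003], 'deg', np.float64(8.0), 'mm', 11) q [-10, 32, 117, 36, 47, -47] 0.0
-44 {'L': (473, 83.5, 18.5)} ('t', [0.002, -0.0138, 0.0024], 'r', [0.0551, 0.0083, 0.0003], 'deg', np.float64(10.0), 'mm', 14) q [-11, 32, 117, 38, 48, -50] 0.0
```

View pics/s5.png

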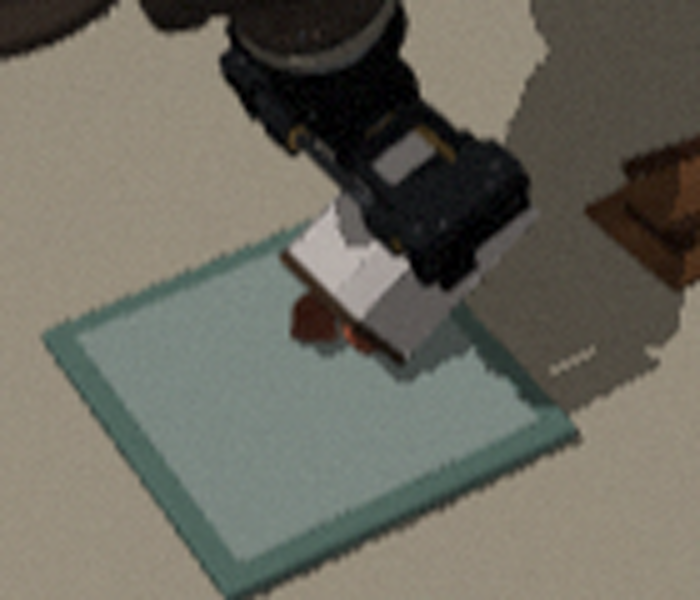

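```bash
python3 - <<'E'
from h import *
a=imaging.snapshot("scene")
L=np.array([473.1,83.4]);m=np.array([.147,-.989]);l=np.array([.989,.147])
for uv in [(315,318),(297,318),(318,345),(330,340),(355,335)]:
    X=onplane(a,[(260+uv[0]/5,130+uv[1]/5)],27)[0,:2];print(uv,X.round(0),"fwd",round((X-L)@m,1),"lat",round((X-L)@l,1))
crop(a,260,130,140,120,5,"pics/s6.png")
b=imaging.snapshot("side");crop(b,260,160,140,110,5,"pics/d6.png")
E
```

```text
(315, 318) [457.  54.] fwd 26.8 lat -20.6
(297, 318) [452.  45.] fwd 35.1 lat -26.4
(318, 345) [476.  46.] fwd 37.4 lat -2.3
(330, 340) [476.  54.] fwd 29.7 lat -1.7
(355, 335) [479.  68.] fwd 16.0 lat 3.2
```

View pics/s6.png

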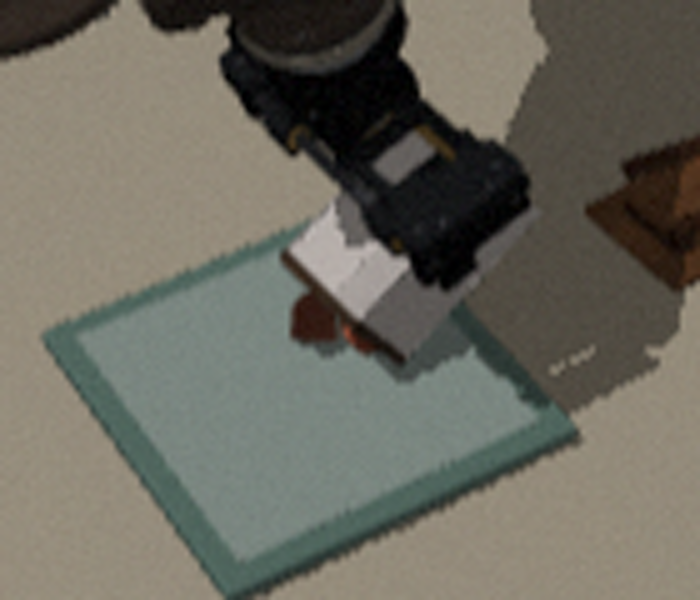

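```bash

python3 -m jog '[{"tx":0.0001,"ty":-0.0013,"tz":0.0004,"rx":0.0056,"ry":0.0009,"rz":0,"grip":1},{"tx":0.0003,"ty":-0.0027,"tz":0.0007,"rx":0.0112,"ry":0.0018,"rz":0,"grip":1},{"tx":0.0005,"ty":-0.0041,"tz":0.001,"rx":0.0167,"ry":0.0026,"rz":0,"grip":1},{"tx":0.0007,"ty":-0.0055,"tz":0.0013,"rx":0.0222,"ry":0.0034,"rz":0,"grip":1},{"tx":0.0009,"ty":-0.0068,"tz":0.0016,"rx":0.0277,"ry":0.0042,"rz":0,"grip":1},{"tx":0.0011,"ty":-0.0082,"tz":0.0018,"rx":0.0331,"ry":0.005,"rz":0,"grip":1},{"tx":0.0013,"ty":-0.0096,"tz":0.002,"rx":0.0386,"ry":0.0058,"rz":0,"grip":1},{"tx":0.0016,"ty":-0.011,"tz":0.0022,"rx":0.0441,"ry":0.0067,"rz":0,"grip":1},{"tx":0.0018,"ty":-0.0124,"tz":0.0023,"rx":0.0496,"ry":0.0075,"rz":0,"grip":1},{"tx":0.002,"ty":-0.0138,"tz":0.0024,"rx":0.0551,"ry":0.0083,"rz":0,"grip":1}]' 35
python3 - <<'E'
from jar import *
cur()
table([(f,dict(L=(473,83.5,18.5))) for f in [-46,-48,-50,-52,-54]],8.5)
from h import *
a=imaging.snapshot("scene");crop(a,260,130,140,120,5,"pics/s7.png")
E
```

```text
time: 9.45
position: [472.0, 90.2, 100.0]
tcp_rot: [180.0, 61.0, 98.4]
contact_force: [0.0, -0.0, -4.2]
opening: 67.9
t 9.45 phi -44.02 yaw 8.47 M [477.4  53.5  50.2] Llow [472.9  83.7  18.5] Lup [482.   23.3  81.8] F [ 0.  -0.  -4.2] open 67.9
-46 {'L': (473, 83.5, 18.5)} ('t', [0.0005, -0.003, 0.0002], 'r', [0.0109, 0.0017, 0.0002], 'deg', np.float64(2.0), 'mm', 3) q [-12, 33, 117, 39, 50, -52] 0.0
-48 {'L': (473, 83.5, 18.5)} ('t', [0.0009, -0.0059, 0.0002], 'r', [0.0219, 0.0033, 0.0002], 'deg', np.float64(4.0), 'mm', 6) q [-13, 33, 117, 40, 51, -54] 0.0
-50 {'L': (473, 83.5, 18.5)} ('t', [0.0013, -0.0087, 0.0002], 'r', [0.0329, 0.005, 0.0002], 'deg', np.float64(6.0), 'mm', 9) q [-15, 34, 116, 41, 53, -55] 0.0
-52 {'L': (473, 83.5, 18.5)} ('t', [0.0017, -0.0115, 0.0001], 'r', [0.0438, 0.0066, 0.0002], 'deg', np.float64(8.0), 'mm', 12) q [-16, 35, 116, 42, 55, -57] 0.0
-54 {'L': (473, 83.5, 18.5)} ('t', [0.0021, -0.0143, -0.0001], 'r', [0.0548, 0.0083, 0.0002], 'deg', np.float64(10.0), 'mm', 14) q [-17, 35, 116, 43, 56, -59] 0.0
```

View pics/s7.png

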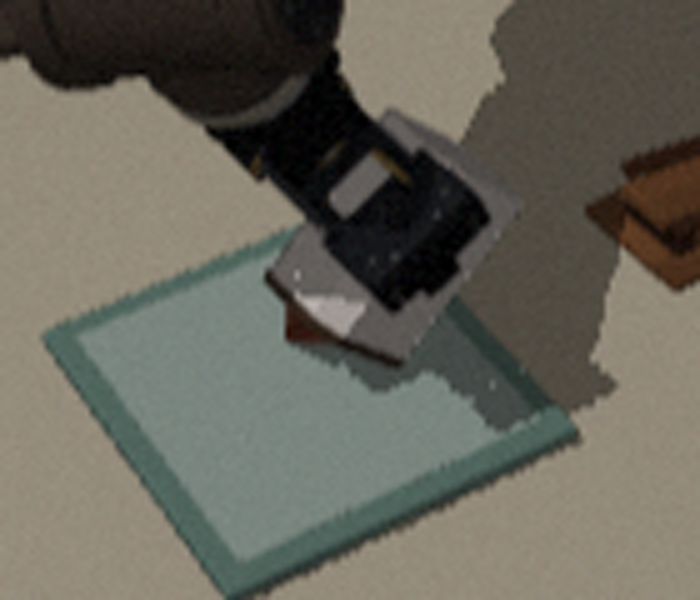

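```bash

python3 -m jog '[{"tx":0.0003,"ty":-0.0015,"tz":0.0001,"rx":0.0055,"ry":0.0008,"rz":0,"grip":1},{"tx":0.0005,"ty":-0.003,"tz":0.0002,"rx":0.0109,"ry":0.0017,"rz":0,"grip":1},{"tx":0.0007,"ty":-0.0045,"tz":0.0002,"rx":0.0164,"ry":0.0025,"rz":0,"grip":1},{"tx":0.0009,"ty":-0.0059,"tz":0.0002,"rx":0.0219,"ry":0.0033,"rz":0,"grip":1},{"tx":0.0011,"ty":-0.0073,"tz":0.0002,"rx":0.0274,"ry":0.0042,"rz":0,"grip":1},{"tx":0.0013,"ty":-0.0087,"tz":0.0002,"rx":0.0329,"ry":0.005,"rz":0,"grip":1},{"tx":0.0015,"ty":-0.0101,"tz":0.0002,"rx":0.0384,"ry":0.0058,"rz":0,"grip":1},{"tx":0.0017,"ty":-0.0115,"tz":0.0001,"rx":0.0438,"ry":0.0066,"rz":0,"grip":1},{"tx":0.0019,"ty":-0.0129,"tz":0,"rx":0.0493,"ry":0.0075,"rz":0,"grip":1},{"tx":0.0021,"ty":-0.0143,"tz":-0.0001,"rx":0.0548,"ry":0.0083,"rz":0,"grip":1}]' 35
python3 - <<'E'
from jar import *
cur()
table([(f,dict(L=(473,83.5,18.5))) for f in [-57,-60,-63,-66]],8.5)
from h import *
a=imaging.snapshot("scene");crop(a,290,160,80,66,10,"pics/s8.png")
E
```

```text
time: 10.5
position: [474.2, 75.5, 99.7]
tcp_rot: [-180.0, 50.9, 98.5]
contact_force: [-1.0, 0.6, -3.6]
opening: 68.0
t 10.5 phi -54.12 yaw 8.46 M [478.3  48.   44.2] Llow [473.1  83.3  18.4] Lup [483.6  12.7  70. ] F [-1.   0.6 -3.6] open 68.0
-57 {'L': (473, 83.5, 18.5)} ('t', [0.0005, -0.0038, -0.0004], 'r', [0.0158, 0.0023, 0.0002], 'deg', np.float64(2.9), 'mm', 4) q [-18, 37, 116, 44, 59, -61] 0.0
-60 {'L': (473, 83.5, 18.5)} ('t', [0.0012, -0.008, -0.0011], 'r', [0.0323, 0.0047, 0.0002], 'deg', np.float64(5.9), 'mm', 8) q [-19, 38, 115, 45, 61, -63] 0.0
-63 {'L': (473, 83.5, 18.5)} ('t', [0.0018, -0.0121, -0.0021], 'r', [0.0488, 0.0072, 0.0002], 'deg', np.float64(8.9), 'mm', 12) q [-21, 39, 115, 46, 64, -64] 0.0
-66 {'L': (473, 83.5, 18.5)} ('t', [0.0024, -0.0162, -0.0032], 'r', [0.0653, 0.0096, 0.0002], 'deg', np.float64(11.9), 'mm', 17) q [-22, 40, 114, 47, 66, -66] 0.0
```

View pics/s8.png

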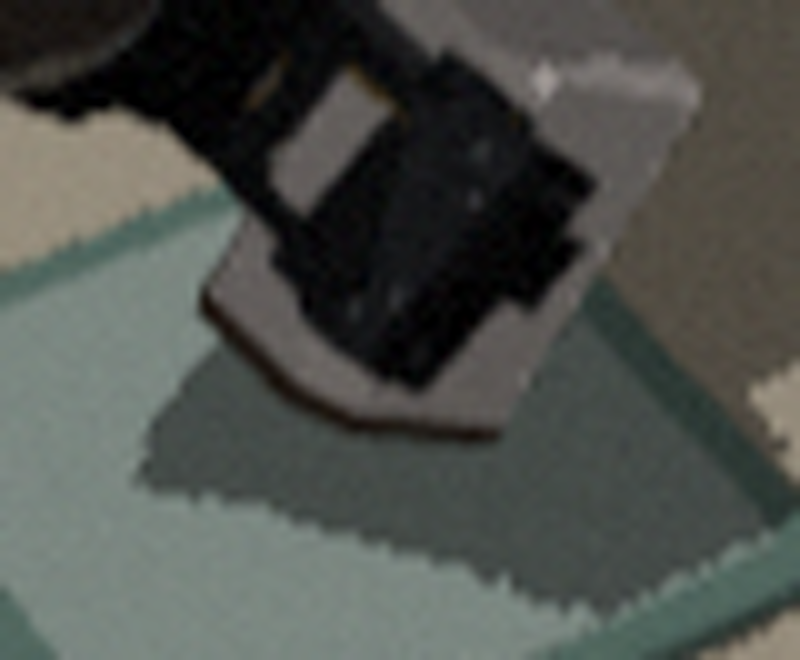

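```bash

python3 -m jog '[{"tx":0.0002,"ty":-0.0019,"tz":-0.0002,"rx":0.0079,"ry":0.0012,"rz":0,"grip":1},{"tx":0.0005,"ty":-0.0038,"tz":-0.0004,"rx":0.0158,"ry":0.0023,"rz":0,"grip":1},{"tx":0.0009,"ty":-0.0059,"tz":-0.0008,"rx":0.024,"ry":0.0035,"rz":0,"grip":1},{"tx":0.0012,"ty":-0.008,"tz":-0.0011,"rx":0.0323,"ry":0.0047,"rz":0,"grip":1},{"tx":0.0015,"ty":-0.01,"tz":-0.0016,"rx":0.0405,"ry":0.006,"rz":0,"grip":1},{"tx":0.0018,"ty":-0.0121,"tz":-0.0021,"rx":0.0488,"ry":0.0072,"rz":0,"grip":1},{"tx":0.0021,"ty":-0.0141,"tz":-0.0026,"rx":0.057,"ry":0.0084,"rz":0,"grip":1},{"tx":0.0024,"ty":-0.0162,"tz":-0.0032,"rx":0.0653,"ry":0.0096,"rz":0,"grip":1},{"tx":0.0024,"ty":-0.0162,"tz":-0.0032,"rx":0.0653,"ry":0.0096,"rz":0,"grip":1}]' 35
python3 - <<'E'
from jar import *
cur()
table([(f,dict(L=(473,83.5,18.5))) for f in [-69,-72,-75,-78]],8.5)
from h import *
a=imaging.snapshot("scene");crop(a,290,160,80,66,8,"pics/s9.png")
a=imaging.snapshot("wrist");cv2.imwrite("pics/w9.png",a["color"][:,:,::-1])
a=imaging.snapshot("side");crop(a,260,160,140,110,5,"pics/d9.png")
E
```

```text
time: 11.45
position: [476.8, 58.6, 95.9]
tcp_rot: [-179.9, 38.9, 98.4]
contact_force: [-0.5, -0.0, -3.1]
opening: 67.7
t 11.45 phi -66.14 yaw 8.4 M [479.1  43.1  35.8] Llow [473.2  82.9  18. ] Lup [485.    3.3  53.6] F [-0.5 -0.  -3.1] open 67.7
-69 {'L': (473, 83.5, 18.5)} ('t', [0.0004, -0.0032, -0.0008], 'r', [0.0157, 0.0021, 0.0006], 'deg', np.float64(2.9), 'mm', 3) q [-23, 42, 114, 48, 69, -68] 0.0
-72 {'L': (473, 83.5, 18.5)} ('t', [0.001, -0.0071, -0.0024], 'r', [0.0322, 0.0046, 0.0006], 'deg', np.float64(5.9), 'mm', 8) q [-24, 43, 113, 48, 71, -69] 0.0
-75 {'L': (473, 83.5, 18.5)} ('t', [0.0016, -0.011, -0.0042], 'r', [0.0487, 0.007, 0.0006], 'deg', np.float64(8.9), 'mm', 12) q [-25, 45, 112, 49, 74, -70] 0.0
-78 {'L': (473, 83.5, 18.5)} ('t', [0.0021, -0.0147, -0.0062], 'r', [0.0652, 0.0095, 0.0005], 'deg', np.float64(11.9), 'mm', 16) q [-26, 46, 112, 49, 76, -72] 0.0
```

View pics/s9.png

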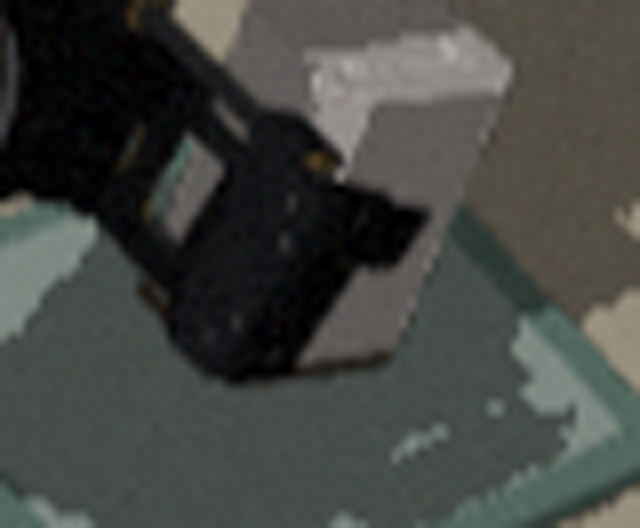

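View pics/w9.png

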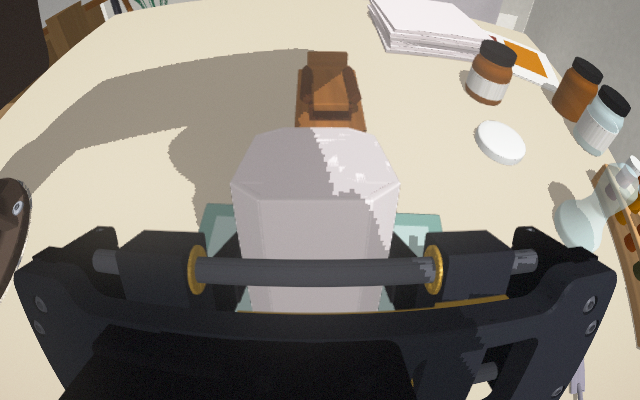

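View pics/d9.png

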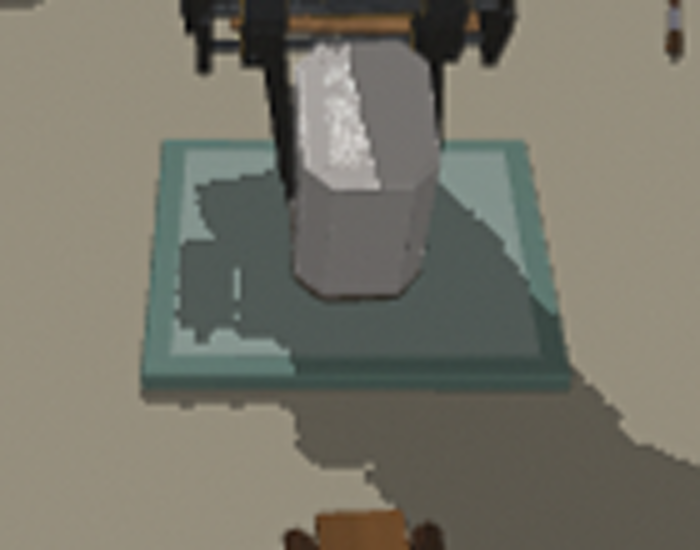

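```bash

python3 -m jog '[{"tx":0.0002,"ty":-0.0016,"tz":-0.0004,"rx":0.0079,"ry":0.001,"rz":0,"grip":1},{"tx":0.0004,"ty":-0.0032,"tz":-0.0008,"rx":0.0157,"ry":0.0021,"rz":0,"grip":1},{"tx":0.0007,"ty":-0.0051,"tz":-0.0016,"rx":0.024,"ry":0.0033,"rz":0,"grip":1},{"tx":0.001,"ty":-0.0071,"tz":-0.0024,"rx":0.0322,"ry":0.0046,"rz":0,"grip":1},{"tx":0.0013,"ty":-0.009,"tz":-0.0033,"rx":0.0405,"ry":0.0058,"rz":0,"grip":1},{"tx":0.0016,"ty":-0.011,"tz":-0.0042,"rx":0.0487,"ry":0.007,"rz":0,"grip":1},{"tx":0.0018,"ty":-0.0128,"tz":-0.0052,"rx":0.057,"ry":0.0082,"rz":0,"grip":1},{"tx":0.0021,"ty":-0.0147,"tz":-0.0062,"rx":0.0652,"ry":0.0095,"rz":0,"grip":1},{"tx":0.0021,"ty":-0.0147,"tz":-0.0062,"rx":0.0652,"ry":0.0095,"rz":0,"grip":1}]' 35
python3 - <<'E'
from jar import *
cur()
table([(f,dict(L=(473,83.5,18.5))) for f in [-81,-84,-87,-90]],8.5)
from h import *
a=imaging.snapshot("scene");crop(a,290,160,80,66,8,"pics/s10.png")
E
```

```text
time: 12.5
position: [478.9, 43.9, 89.5]
tcp_rot: [-180.0, 27.0, 98.4]
contact_force: [-0.8, -0.1, -3.2]
opening: 68.0
t 12.5 phi -77.98 yaw 8.4 M [479.3  41.   27.5] Llow [473.   83.6  18.3] Lup [485.6  -1.6  36.7] F [-0.8 -0.1 -3.2] open 68.0
-81 {'L': (473, 83.5, 18.5)} ('t', [0.0006, -0.0037, -0.002], 'r', [0.0166, 0.0023, 0.0005], 'deg', np.float64(3.0), 'mm', 4) q [-27, 48, 111, 49, 79, -73] 0.0
-84 {'L': (473, 83.5, 18.5)} ('t', [0.0011, -0.0072, -0.0044], 'r', [0.0331, 0.0048, 0.0005], 'deg', np.float64(6.0), 'mm', 9) q [-28, 50, 111, 50, 81, -74] 0.0
-87 {'L': (473, 83.5, 18.5)} ('t', [0.0016, -0.0106, -0.007], 'r', [0.0496, 0.0072, 0.0005], 'deg', np.float64(9.0), 'mm', 13) q [-28, 51, 110, 50, 84, -75] 0.0
-90 {'L': (473, 83.5, 18.5)} ('t', [0.0021, -0.0138, -0.0097], 'r', [0.066, 0.0097, 0.0005], 'deg', np.float64(12.0), 'mm', 17) q [-29, 53, 109, 50, 86, -76] 0.0
```

View pics/s10.png

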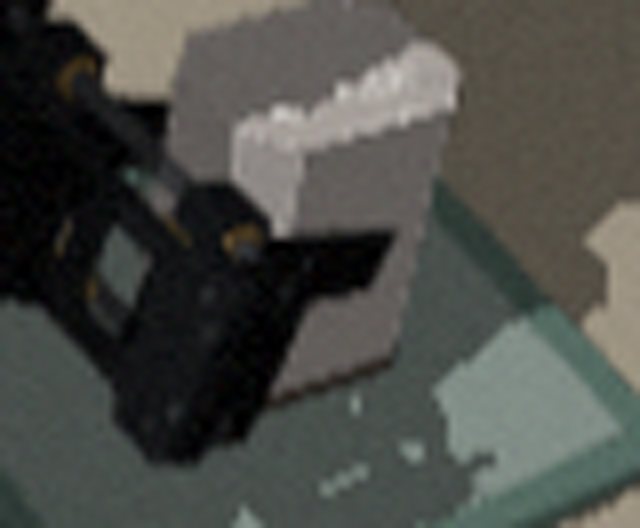

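```bash

python3 -m jog '[{"tx":0.0003,"ty":-0.0019,"tz":-0.001,"rx":0.0083,"ry":0.0012,"rz":0,"grip":1},{"tx":0.0006,"ty":-0.0037,"tz":-0.002,"rx":0.0166,"ry":0.0023,"rz":0,"grip":1},{"tx":0.0008,"ty":-0.0055,"tz":-0.0032,"rx":0.0248,"ry":0.0036,"rz":0,"grip":1},{"tx":0.0011,"ty":-0.0072,"tz":-0.0044,"rx":0.0331,"ry":0.0048,"rz":0,"grip":1},{"tx":0.0011,"ty":-0.0072,"tz":-0.0044,"rx":0.0331,"ry":0.0048,"rz":0,"grip":1}]' 35
python3 -c "
from jar import *
cur()
table([(f,dict(L=(473,83.5,18))) for f in [-87,-90]],8.5)"
```

```text
time: 13.05
position: [480.0, 36.5, 84.7]
tcp_rot: [-180.0, 21.0, 98.4]
contact_force: [0.2, 0.5, -3.0]
opening: 67.7
t 13.05 phi -84.04 yaw 8.38 M [479.5  40.1  22.7] Llow [473.1  83.4  18.1] Lup [485.9  -3.2  27.2] F [ 0.2  0.5 -3. ] open 67.7
-87 {'L': (473, 83.5, 18)} ('t', [0.0005, -0.0032, -0.0026], 'r', [0.0163, 0.0022, 0.0007], 'deg', np.float64(3.0), 'mm', 4) q [-28, 51, 110, 50, 84, -75] 0.0
-90 {'L': (473, 83.5, 18)} ('t', [0.001, -0.0065, -0.0054], 'r', [0.0328, 0.0046, 0.0007], 'deg', np.float64(6.0), 'mm', 8) q [-29, 53, 109, 50, 86, -76] 0.0
```

```bash

python3 -m jog '[{"tx":0.0003,"ty":-0.0016,"tz":-0.0013,"rx":0.0082,"ry":0.0011,"rz":0,"grip":1},{"tx":0.0005,"ty":-0.0032,"tz":-0.0026,"rx":0.0163,"ry":0.0022,"rz":0,"grip":1},{"tx":0.0008,"ty":-0.0048,"tz":-0.004,"rx":0.0246,"ry":0.0034,"rz":0,"grip":1},{"tx":0.001,"ty":-0.0065,"tz":-0.0054,"rx":0.0328,"ry":0.0046,"rz":0,"grip":1},{"tx":0.001,"ty":-0.0065,"tz":-0.0054,"rx":0.0328,"ry":0.0046,"rz":0,"grip":1}]' 35
python3 - <<'E'
from jar import *
cur()
from h import *
a=imaging.snapshot("scene");crop(a,290,160,80,66,8,"pics/s11.png")
a=imaging.snapshot("side");crop(a,290,160,80,66,8,"pics/d11.png")
E
```

```text
time: 13.55
position: [481.0, 29.8, 78.7]
tcp_rot: [-180.0, 14.9, 98.4]
contact_force: [-0.9, -0.3, -2.3]
opening: 68.0
t 13.55 phi -90.12 yaw 8.35 M [479.6  39.8  17.5] Llow [473.2  83.4  17.6] Lup [486.   -3.7  17.4] F [-0.9 -0.3 -2.3] open 68.0
```

View pics/s11.png

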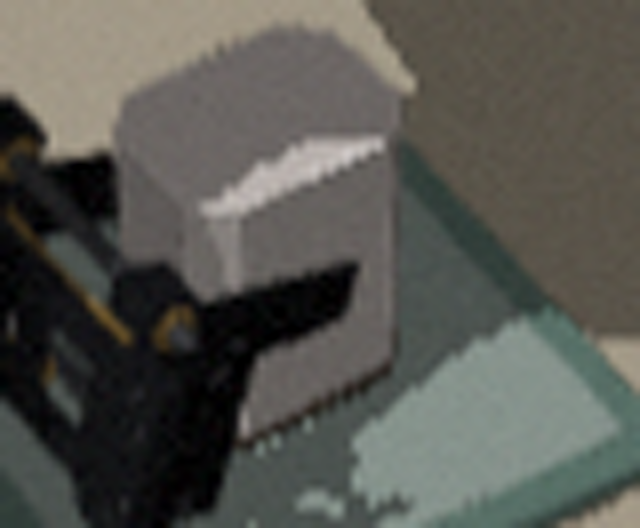

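View pics/d11.png

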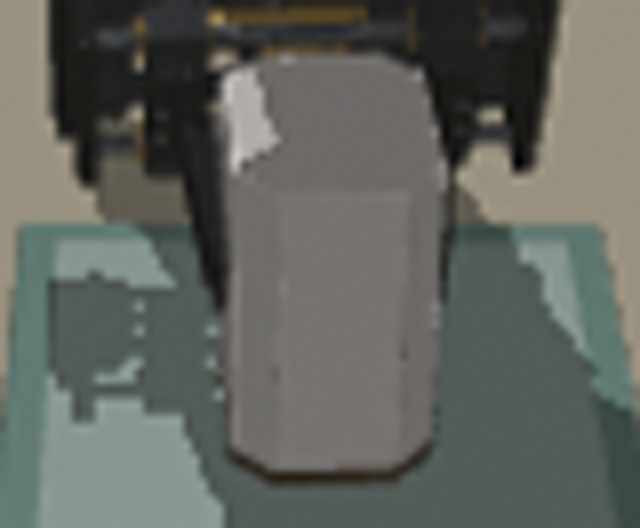

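```bash

python3 -m jog '[{"tx":0,"ty":0,"tz":-0.001,"rx":0,"ry":0,"rz":0,"grip":1},{"tx":0,"ty":0,"tz":-0.002,"rx":0,"ry":0,"rz":0,"grip":1},{"tx":0,"ty":0,"tz":-0.002,"rx":0,"ry":0,"rz":0,"grip":1}]' 35
python3 -c "
from jar import *
cur()"
```

```text
time: 13.95
position: [481.0, 30.0, 78.6]
tcp_rot: [180.0, 14.9, 98.4]
contact_force: [-1.1, -3.8, 10.8]
opening: 68.0
t 13.95 phi -90.13 yaw 8.38 M [479.4  40.   17.3] Llow [473.   83.5  17.4] Lup [485.8  -3.5  17.2] F [-1.1 -3.8 10.8] open 68.0
```

```bash

python3 -m jog '[{"tx":0,"ty":0,"tz":-0.001,"rx":0,"ry":0,"rz":0,"grip":1},{"tx":0,"ty":0,"tz":-0.001,"rx":0,"ry":0,"rz":0,"grip":1},{"tx":0,"ty":0,"tz":-0.001,"rx":0,"ry":0,"rz":0,"grip":1},{"tx":0,"ty":0,"tz":-0.001,"rx":0,"ry":0,"rz":0,"grip":1},{"tx":0,"ty":0,"tz":-0.001,"rx":0,"ry":0,"rz":0,"grip":1}]' 35
python3 - <<'E'
from jar import *
cur()
from h import *
a=imaging.snapshot("scene");crop(a,270,160,110,80,7,"pics/s12.png")
a=imaging.snapshot("side");crop(a,290,160,80,66,8,"pics/d12.png")
E
```

```text
time: 14.45
position: [480.9, 29.9, 78.6]
tcp_rot: [179.9, 14.8, 98.4]
contact_force: [-1.6, -2.8, 7.8]
opening: 68.0
t 14.45 phi -90.18 yaw 8.39 M [479.4  40.   17.3] Llow [473.   83.6  17.5] Lup [485.8  -3.5  17.2] F [-1.6 -2.8  7.8] open 68.0
```

View pics/s12.png

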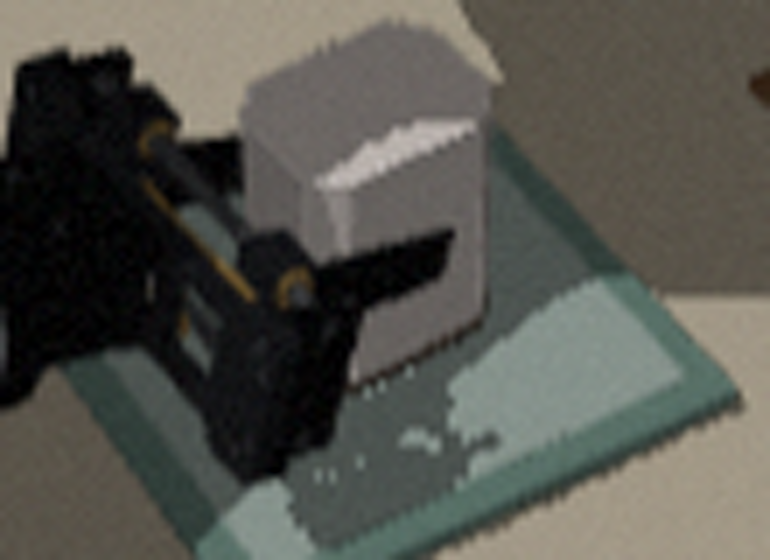

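View pics/d12.png

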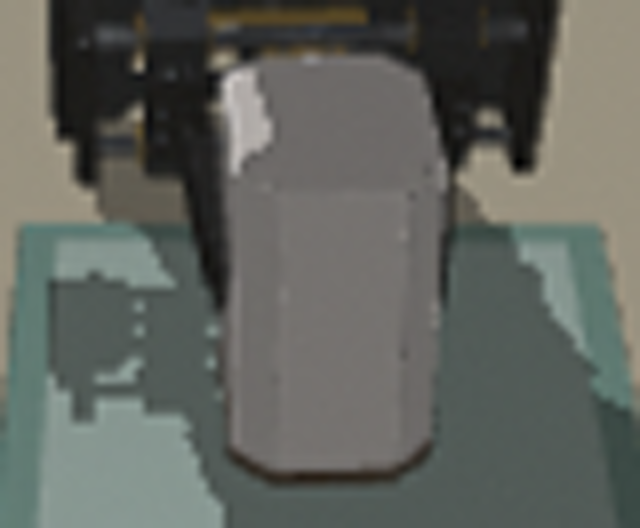

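```bash

python3 -m jog '[{"tx":0,"ty":0,"tz":0.002,"rx":0,"ry":0,"rz":0,"grip":1},{"tx":0,"ty":0,"tz":0.004,"rx":0,"ry":0,"rz":0,"grip":1},{"tx":0,"ty":0,"tz":0.007,"rx":0,"ry":0,"rz":0,"grip":1},{"tx":0,"ty":0,"tz":0.01,"rx":0,"ry":0,"rz":0,"grip":1},{"tx":0,"ty":0,"tz":0.013,"rx":0,"ry":0,"rz":0,"grip":1},{"tx":0,"ty":0,"tz":0.016,"rx":0,"ry":0,"rz":0,"grip":1},{"tx":0,"ty":0,"tz":0.019,"rx":0,"ry":0,"rz":0,"grip":1},{"tx":0,"ty":0,"tz":0.022,"rx":0,"ry":0,"rz":0,"grip":1},{"tx":0,"ty":0,"tz":0.025,"rx":0,"ry":0,"rz":0,"grip":1},{"tx":0,"ty":0,"tz":0.03,"rx":0,"ry":0,"rz":0,"grip":1},{"tx":0,"ty":0,"tz":0.035,"rx":0,"ry":0,"rz":0,"grip":1},{"tx":0,"ty":0,"tz":0.035,"rx":0,"ry":0,"rz":0,"grip":1}]' 35
python3 - <<'E'
from jar import *
cur()
from h import *
a=imaging.snapshot("side");crop(a,290,150,80,76,8,"pics/d13.png")
E
```

```text
time: 15.75
position: [481.0, 29.9, 114.3]
tcp_rot: [179.9, 14.8, 98.4]
contact_force: [0.1, -0.2, -3.9]
opening: 67.8
t 15.75 phi -90.17 yaw 8.39 M [479.4  40.   53. ] Llow [473.   83.5  53.1] Lup [485.8  -3.5  52.9] F [ 0.1 -0.2 -3.9] open 67.8
```

View pics/d13.png

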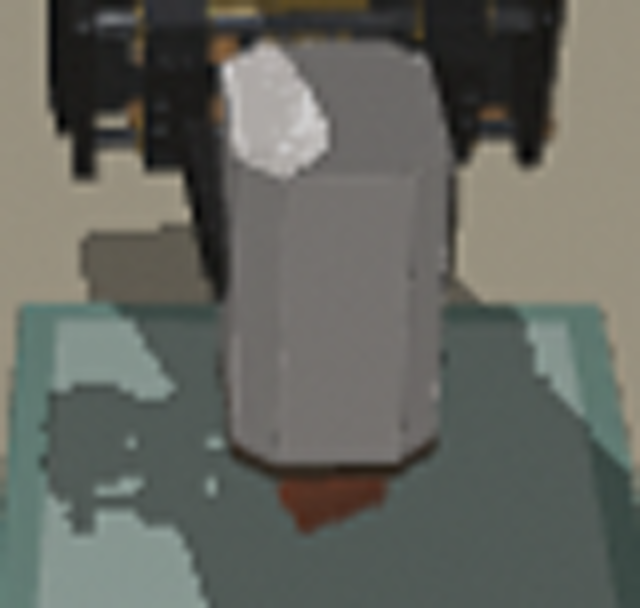

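Lumps appear under the raised rim (crop ~(335,505)). Continuing straight up.

```bash

python3 -m jog '[{"tx":0,"ty":0,"tz":0.005,"rx":0,"ry":0,"rz":0,"grip":1},{"tx":0,"ty":0,"tz":0.012,"rx":0,"ry":0,"rz":0,"grip":1},{"tx":0,"ty":0,"tz":0.02,"rx":0,"ry":0,"rz":0,"grip":1},{"tx":0,"ty":0,"tz":0.03,"rx":0,"ry":0,"rz":0,"grip":1},{"tx":0,"ty":0,"tz":0.04,"rx":0,"ry":0,"rz":0,"grip":1},{"tx":0,"ty":0,"tz":0.05,"rx":0,"ry":0,"rz":0,"grip":1},{"tx":0,"ty":0,"tz":0.06,"rx":0,"ry":0,"rz":0,"grip":1},{"tx":0,"ty":0,"tz":0.07,"rx":0,"ry":0,"rz":0,"grip":1},{"tx":0,"ty":0,"tz":0.08,"rx":0,"ry":0,"rz":0,"grip":1},{"tx":0,"ty":0,"tz":0.09,"rx":0,"ry":0,"rz":0,"grip":1},{"tx":0,"ty":0,"tz":0.09,"rx":0,"ry":0,"rz":0,"grip":1},{"tx":0,"ty":0,"tz":0.09,"rx":0,"ry":0,"rz":0,"grip":1}]' 35
python3 - <<'E'
from jar import *
cur()
from h import *
a=imaging.snapshot("side");crop(a,280,130,100,110,5,"pics/d14.png")
b=imaging.snapshot("scene");crop(b,270,110,110,150,4,"pics/s14.png")
E
```

```text
time: 17.0
position: [480.9, 29.9, 204.0]
tcp_rot: [179.9, 14.9, 98.4]
contact_force: [-1.3, 0.5, -3.4]
opening: 67.7
t 17.0 phi -90.15 yaw 8.39 M [479.3  40.  142.7] Llow [472.9  83.5 142.8] Lup [485.8  -3.5 142.6] F [-1.3  0.5 -3.4] open 67.7
```

View pics/d14.png

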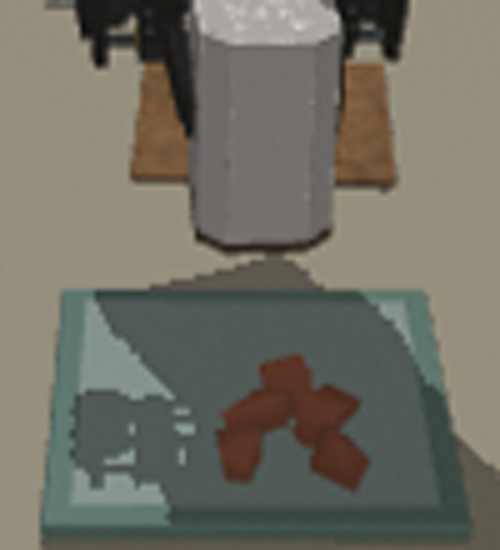

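View pics/s14.png

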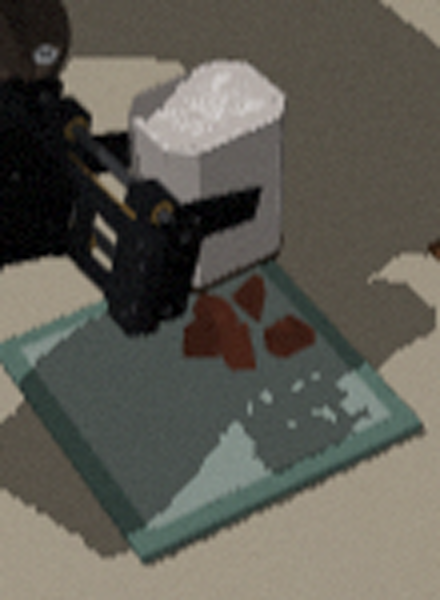

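```bash

python3 -m jog '[{"tx":0,"ty":-0.015,"tz":0,"rx":0,"ry":0,"rz":0,"grip":1},{"tx":0.001,"ty":-0.045,"tz":0,"rx":0,"ry":0,"rz":0,"grip":1},{"tx":0.002,"ty":-0.08,"tz":0,"rx":0,"ry":0,"rz":0,"grip":1},{"tx":0.004,"ty":-0.12,"tz":0,"rx":0,"ry":0,"rz":0,"grip":1},{"tx":0.005,"ty":-0.16,"tz":0,"rx":0,"ry":0,"rz":0,"grip":1},{"tx":0.007,"ty":-0.2,"tz":0,"rx":0,"ry":0,"rz":0,"grip":1},{"tx":0.008,"ty":-0.24,"tz":0,"rx":0,"ry":0,"rz":0,"grip":1},{"tx":0.01,"ty":-0.28,"tz":0,"rx":0,"ry":0,"rz":0,"grip":1},{"tx":0.011,"ty":-0.315,"tz":0,"rx":0,"ry":0,"rz":0,"grip":1},{"tx":0.0117,"ty":-0.34,"tz":0,"rx":0,"ry":0,"rz":0,"grip":1},{"tx":0.0117,"ty":-0.356,"tz":0,"rx":0,"ry":0,"rz":0,"grip":1},{"tx":0.0117,"ty":-0.356,"tz":0,"rx":0,"ry":0,"rz":0,"grip":1}]' 35
python3 rec.py
python3 - <<'E'
from jar import *
cur()
table([(-90,dict(M=(491,-316,40))),(-90,dict(M=(491,-316,11)))],8.4)
from h import *
a=imaging.snapshot("scene");cv2.imwrite("pics/s15.png",a["color"][:,:,::-1])
E
```

```text
time: 18.3
position: [491.8, -328.6, 202.5]
tcp_rot: [180.0, 14.8, 98.2]
contact_force: [-0.5, 0.4, -1.8]
opening: 67.8
18.3 J [-52.   53.2  73.9  34.  121.  -62.6] P [ 491.8 -328.6  202.5] F [-0.54  0.42 -1.78] open 67.8
[[-0.139, 0.99, 0.037], [0.957, 0.143, -0.253], [-0.255, 0.001, -0.967]]
t 18.3 phi -90.2 yaw 8.25 M [ 490.3 -318.5  141.2] Llow [ 484.  -274.9  141.4] Lup [ 496.6 -362.   141.1] F [-0.5  0.4 -1.8] open 67.8
-90 {'M': (491, -316, 40)} ('t', [0.0007, 0.0027, -0.1012], 'r', [-0.0011, 0.0001, 0.0008], 'deg', np.float64(0.3), 'mm', 101) q [-52, 60, 75, 32, 114, -67] 0.0
-90 {'M': (491, -316, 11)} ('t', [0.0007, 0.0027, -0.1302], 'r', [-0.0011, 0.0001, 0.0008], 'deg', np.float64(0.3), 'mm', 130) q [-52, 63, 74, 31, 113, -68] 0.0
```

View pics/s15.png

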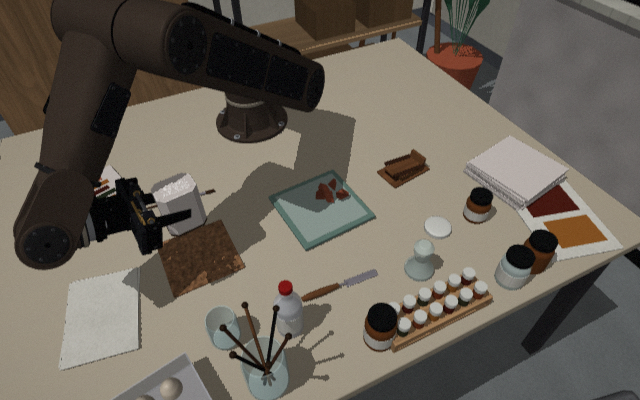

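```bash

python3 -m jog '[{"tx":0.0007,"ty":0.0027,"tz":-0.02,"rx":-0.001,"ry":0,"rz":0,"grip":1},{"tx":0.0007,"ty":0.0027,"tz":-0.045,"rx":-0.001,"ry":0,"rz":0,"grip":1},{"tx":0.0007,"ty":0.0027,"tz":-0.07,"rx":-0.001,"ry":0,"rz":0,"grip":1},{"tx":0.0007,"ty":0.0027,"tz":-0.09,"rx":-0.001,"ry":0,"rz":0,"grip":1},{"tx":0.0007,"ty":0.0027,"tz":-0.105,"rx":-0.001,"ry":0,"rz":0,"grip":1},{"tx":0.0007,"ty":0.0027,"tz":-0.115,"rx":-0.001,"ry":0,"rz":0,"grip":1},{"tx":0.0007,"ty":0.0027,"tz":-0.122,"rx":-0.001,"ry":0,"rz":0,"grip":1},{"tx":0.0007,"ty":0.0027,"tz":-0.127,"rx":-0.001,"ry":0,"rz":0,"grip":1},{"tx":0.0007,"ty":0.0027,"tz":-0.129,"rx":-0.001,"ry":0,"rz":0,"grip":1},{"tx":0.0007,"ty":0.0027,"tz":-0.129,"rx":-0.001,"ry":0,"rz":0,"grip":1}]' 35
python3 - <<'E'
from jar import *
cur()
from h import *
a=imaging.snapshot("scene");crop(a,140,190,120,110,6,"pics/s16.png")
b=imaging.snapshot("side");crop(b,290,90,80,90,6,"pics/d16.png")
E
```

```text
time: 19.35
position: [492.7, -324.7, 73.9]
tcp_rot: [180.0, 15.0, 98.3]
contact_force: [1.0, -0.0, -3.2]
opening: 67.9
t 19.35 phi -90.03 yaw 8.29 M [ 491.2 -314.7   12.6] Llow [ 484.9 -271.2   12.6] Lup [ 497.6 -358.3   12.6] F [ 1.  -0.  -3.2] open 67.9
```

View pics/s16.png

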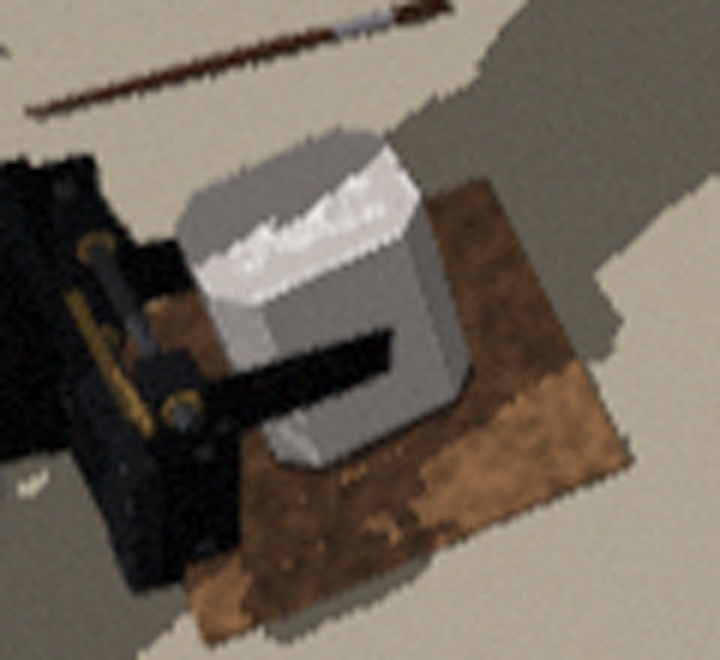

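View pics/d16.png

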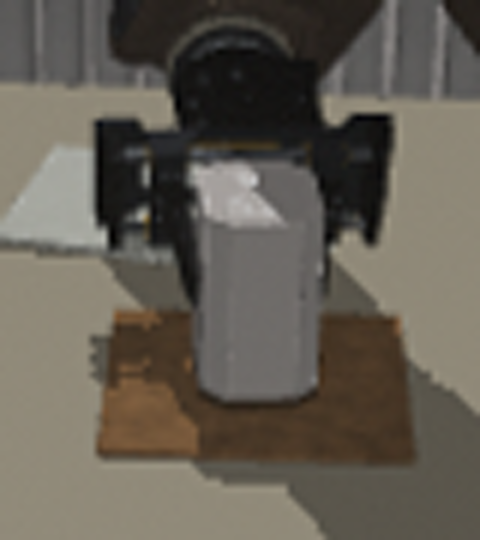

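```bash

python3 -m jog '[{"tx":0,"ty":0,"tz":-0.0015,"rx":0,"ry":0,"rz":0,"grip":1},{"tx":0,"ty":0,"tz":-0.003,"rx":0,"ry":0,"rz":0,"grip":1},{"tx":0,"ty":0,"tz":-0.004,"rx":0,"ry":0,"rz":0,"grip":1},{"tx":0,"ty":0,"tz":-0.005,"rx":0,"ry":0,"rz":0,"grip":1},{"tx":0,"ty":0,"tz":-0.005,"rx":0,"ry":0,"rz":0,"grip":1}]' 35
python3 -c "
from jar import *
cur()"
```

```text
time: 19.95
position: [492.8, -324.7, 69.6]
tcp_rot: [180.0, 14.9, 98.3]
contact_force: [0.8, -0.6, 1.6]
opening: 67.6
t 19.95 phi -90.06 yaw 8.3 M [ 491.3 -314.8    8.3] Llow [ 484.9 -271.2    8.4] Lup [ 497.6 -358.3    8.3] F [ 0.8 -0.6  1.6] open 67.6
```

```bash

python3 -m jog '[{"tx":0,"ty":0,"tz":0,"rx":0,"ry":0,"rz":0,"grip":0.25},{"tx":0,"ty":0,"tz":0,"rx":0,"ry":0,"rz":0,"grip":0.1},{"tx":0,"ty":0,"tz":0,"rx":0,"ry":0,"rz":0,"grip":0},{"tx":0,"ty":0,"tz":0,"rx":0,"ry":0,"rz":0,"grip":0},{"tx":0,"ty":0,"tz":0,"rx":0,"ry":0,"rz":0,"grip":0}]' 10
python3 rec.py
python3 - <<'E'
from h import *
a=imaging.snapshot("wrist");cv2.imwrite("pics/w17.png",a["color"][:,:,::-1])
E
```

```text
time: 20.45
position: [492.8, -324.7, 69.6]
tcp_rot: [180.0, 14.9, 98.3]
contact_force: [0.2, -0.1, 0.4]
opening: 93.7
20.45 J [-51.8  62.8  74.5  31.4 112.3 -68.6] P [ 492.8 -324.7   69.6] F [ 0.22 -0.1   0.35] open 93.7
[[-0.139, 0.99, 0.038], [0.956, 0.144, -0.255], [-0.258, 0.001, -0.966]]
```

View pics/w17.png

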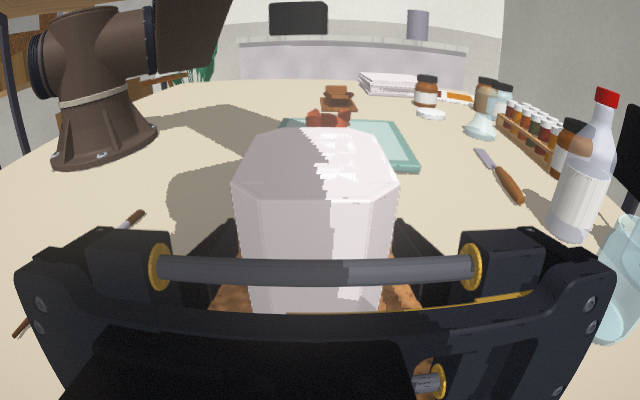

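```bash

python3 -m jog '[{"tx":0.0028,"ty":-0.0191,"tz":0.0052,"rx":0,"ry":0,"rz":0,"grip":0},{"tx":0.0056,"ty":-0.0383,"tz":0.0103,"rx":0,"ry":0,"rz":0,"grip":0},{"tx":0.0083,"ty":-0.0574,"tz":0.0155,"rx":0,"ry":0,"rz":0,"grip":0},{"tx":0.0111,"ty":-0.0766,"tz":0.0206,"rx":0,"ry":0,"rz":0,"grip":0},{"tx":0.0139,"ty":-0.0957,"tz":0.0258,"rx":0,"ry":0,"rz":0,"grip":0},{"tx":0.0139,"ty":-0.0957,"tz":0.06,"rx":0,"ry":0,"rz":0,"grip":0},{"tx":0.0139,"ty":-0.0957,"tz":0.09,"rx":0,"ry":0,"rz":0,"grip":0},{"tx":0.0139,"ty":-0.0957,"tz":0.09,"rx":0,"ry":0,"rz":0,"grip":0}]'
python3 rec.py
python3 - <<'E'
from h import *
a=imaging.snapshot("scene");cv2.imwrite("pics/s18.png",a["color"][:,:,::-1])
b=imaging.snapshot("side");crop(b,270,100,120,150,4,"pics/d18.png")
E
```

```text
time: 21.3
position: [507.1, -421.2, 163.5]
tcp_rot: [179.8, 15.2, 98.2]
contact_force: [0.2, 0.5, 0.9]
opening: 95.2
21.3 J [-55.   61.9  58.3  33.3 127.8 -60.8] P [ 507.1 -421.2  163.5] F [0.18 0.5  0.87] open 95.2
[[-0.138, 0.99, 0.042], [0.955, 0.144, -0.259], [-0.263, 0.004, -0.965]]
```

View pics/s18.png

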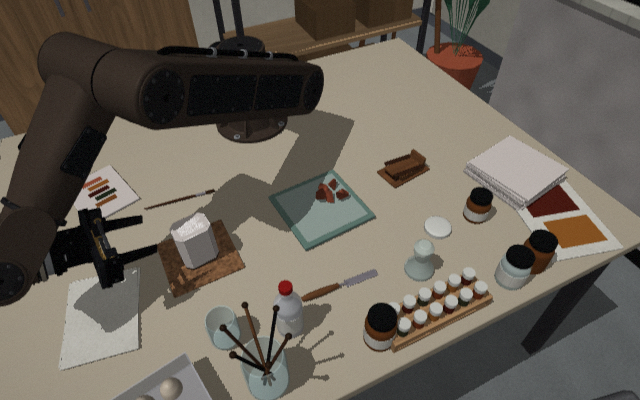

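View pics/d18.png

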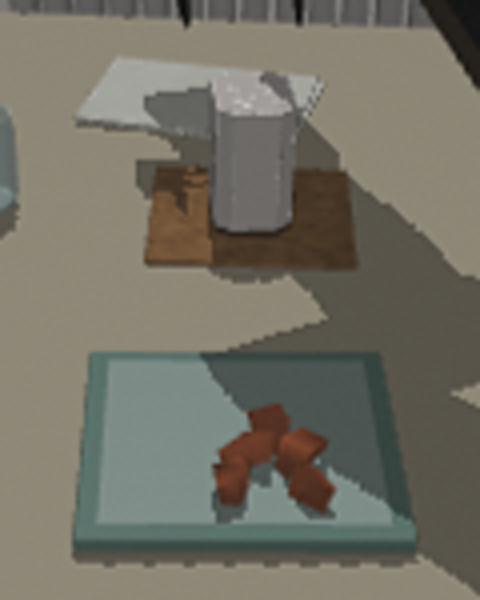

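```bash
python3 - <<'E'
from h import *
b=imaging.snapshot("side")
X=onplane(b,[(270+u/4,100+v/4) for u,v in [(267,418),(247,447),(232,482),(300,447),(312,488)]],27)[:,:2]
print(X.round(0).tolist(),"max dist",max(np.linalg.norm(p-q) for p in X for q in X).round(0),"from slab centre",(X-[480,32]).round(0).tolist())
a=imaging.snapshot("scene")["color"];o=np.load("snap0.npz")["a"]
d=cv2.absdiff(a,o).max(2);
for n,(x,y) in dict(muller=(420,260),bottle=(288,310),glass=(222,327),brown=(478,205),lid=(437,227),knife=(340,284),brush=(190,197)).items(): print(n,int(np.median(d[y-8:y+8,x-8:x+8])))
bot.sign_off(); print("handed in",bot.get_obs()["time"])
E
```

```text
[[461.0, 25.0], [473.0, 59.0], [481.0, 98.0], [438.0, 56.0], [429.0, 100.0]] max dist 82.0 from slab centre [[-19.0, -7.0], [-7.0, 27.0], [1.0, 66.0], [-42.0, 24.0], [-51.0, 68.0]]
muller 17
bottle 20
glass 17
brown 8
lid 23
knife 20
brush 82
the job is handed in; nothing more can be done
the job is handed in; nothing more can be done
```

I gripped the jar by its broad sides and tipped it slowly over the slab, keeping its lower rim just above the glass. I then pressed the rim flat onto the slab and lifted it straight up about 12.5 cm. Finally I set the jar mouth down on the cork mat, let go and backed clear. I handed the job in at about 21.5 s of the 64 s allowed; no verdict was reported.

**Lumps:** All five are on the slab in one heap. The greatest distance between any two is about 82 mm, and none is more than about 68 mm from the slab's middle along either side (limit 108 mm). These positions come from one camera only.

**Jar:** It stands mouth down about 1–2 mm from the mat's middle and within 0.2° of vertical, going by the arm's readings just before I let go. It was still upright in the last picture. The gripper is open and touching nothing.

**Disagreements:**
- **Rim height:** My rim-height estimate ran about 2.3 mm high. The rim touched the slab at a computed 17.3 mm instead of 15, and touched the mat at 8.3 mm instead of 6. Because the error was the same both times, I treated it as a fixed offset and used the contact force to tell when it was down.
- **Camera check:** The two cameras differed by about 5–10 mm on where the slab and jar were.
- **Bystanders:** Comparing before and after pictures showed changes from 8 to 23 at six of the bystanders and 82 at the brush. The arm's shadow moved over the scene and lay across the brush in the first picture. To the eye nothing had moved, and the arm never went near the brush, but I did not measure any bystander's final position.

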